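# Make the wax lathe safe, clear the wax bin and mount the blank

## Robot

A 6-joint arm with a two-finger parallel gripper is mounted at the origin on the work surface. World frame = base frame: x ahead of the robot, y to its left, z up, the work surface at z = 0. Lengths are in m, angles in rad, forces in N, time in s.
With the tool pointing down it reaches from about 0.35 to 0.975 m from the base axis. Payload 4.9 kg.
Tool frame: the origin (TCP) lies at the very end of the fingers, on their centre line; the grasp point (between the pads) lies 19 mm behind it (ctrl.tcp_to_grasp is the z of the grasp point in the tool frame, in m); z points along the fingers, y is the line along which they close (so a half turn about z gives the same grasp; the last joint's range is limited). The gripper opens to 85 mm and grips with 20 to 120 N. Pads are 22 mm wide; open, the fingers measure 114 mm over their backs; the gripper's body (76 mm by 85 mm) begins 54 mm behind the grasp point. The pads swing forward as they close: fully open they stand 13 mm farther back than shut.
Start: joints at [-1.324, 0.053, 1.613, -0, 1.476, -0.119], TCP at [0.224, -0.584, 0.208] pointing down, gripper open.
Joint ranges: [-3.01, 3.01], [-1.01, 2.22], [0.06, 2.58], [-1.02, 4.17], [0.09, 2.62], [-3.14, 3.14]. Speed limits (rad/s): [2.57, 2.57, 3.14, 3.14, 3.14, 3.14].

## Interface

Orientations are given as a rotation vector (axis times angle).
In Python, from station import ctrl, eyes, job, nets gives the robot as it stands. The module is installed in compiled form; this text tells all that it offers.
- The arm moves only by the tool jog_arm, never from a script. Its argument "commands" is one flat list of numbers, 7 for each row, row after row: the shift along the tool's x, y, z each as a share of 0.06 m, from -1 to 1, then the turn, a rotation vector about the tool's x, y, z each as a share of 0.1 rad, from -1 to 1, then the finger opening in mm, from 0 to 85.4. In form: [x, y, z, ax, ay, az, grip, x, y, z, ax, ay, az, grip, ...]. A call has 1 to 20 rows; each row shifts and turns the commanded pose from where the row before left it, along the tool's axes as they then stand; what a row does not reach is not made up. A row lasts 1/8 s, in which the tool goes at most 62.5 mm and 10.7 degrees, less where a joint would pass 70% of its speed; a pose out of reach is approached as far as the arm can. A call with a number of a shift or a turn outside -1 to 1 is refused whole. A call with a gripper value outside its range is refused whole. The fingers move at their own pace and stop on an object; "newtons" is the grip in N (left out, the last holds). Time passes only in rows, so rows that do not move let the fingers close. It gives the time, the measured TCP pose, the force, the opening and the grip force at its end, in the units of the state.
- ctrl.get_obs(): the state, without advancing time (a new reading comes with each control period).
- eyes.get_image(name): name is "scene" or "top" or "wrist"; returns a dict with "image" (480x640x3 uint8, red, green, blue), "z_map" (480x640 float32, m along the optical axis (not along the pixel's ray), 0 where there is no reading), "K" (3x3 intrinsics, pixels), "cam_to_world" (4x4, takes a point from camera to world coordinates). Camera axes: x right, y up, looking along -z (the intrinsics and any distortion apply to the point x, -y, -z); pixel columns grow to the right and rows downward; lengths in m; the calibration is good to about 2 mm. A picture is of the moment at which its call begins.
- job.finish_job(): hands the job in; it is judged then, once.
Trained networks look in the newest picture that a camera, given by its name, has taken for a name from the list of things; names that differ only in an ending like _2 or _b are one class to them, and where a whole thing is asked for, a point or a joint stands for the part that bears it (a point fixed in the world has none). Each returns a list of dicts, best first, with "p" (0 to 1); they miss things now and then, are a little off and sometimes report something else, mostly with a low value. They report only what shows in the picture. A call takes as long as a camera call. They do not tell look-alikes from the thing itself.
- nets.silhouettes(camera, name): "mask" (480x640 bool, what is visible of it) and "bbox" ([left, top, right, bottom] in pixels, round what is visible of it).
The state is a dict: "t": time; "q": joint angles; "dq": joint speeds; "effort": joint torques, N m; "tool_pos": TCP position; "tool_rot": TCP orientation; "contact_force": force on the tool from outside, world axes, zero at the start; "wrist_torque": the same for the moment, N m; "opening": finger opening in m; "grip_force": force on a finger pad.
Only numpy, scipy, OpenCV 4.12 (cv2) and the standard library are available. Lean on these libraries where they do the work, as an engineer would, in place of code of your own. Each camera call takes 0.05 s, during which the arm holds its last target. There are 200 camera calls.

## Task

Set up the little wax lathe for the next ring model: to make it safe, before the green blank goes into it, pull the red safety plug out of its power box and put it in the steel dish. Move every blue wax bar from the yellow bin to the grey tray, each resting on the tray's floor and none on top of another. Lay the long green wax blank on the lathe's two rests and slide the tailstock fully home so that the blank is held between both centres, and leave the other things on the bench where they are.

Things in the scene. Friction and masses are not known exactly. Their poses are not given: they have to be found in the camera images.
- lathe: Small green bench lathe, fixed, 330 x 70 mm, long axis = its y; headstock housing (70 x 70 mm, top 110 mm up) at the -y end, tailstock at the +y end. Origin on the bench under the middle of a fully held blank; z up. Headstock centre: cone tip at y=-52 mm, 20 mm wide shoulder at y=-60 mm, against which the blank's end stops. Bed top 30 mm above the bench.
- axis_mid (a point): Point on the lathe's centre line, 75 mm above its origin: the held blank's centre. Axes as the lathe's; centre line along y. The two U-shaped aluminium rests stand at y=-35 and +45 mm, each 10 mm thick, bottoms 62 mm above the bench, inner width (x) 30 mm, flared mouths up to 90 mm above the bench; a blank lying in them has its axis on the centre line.
- tailstock (a joint): Sliding tailstock, m: 0 = fully back (cone tip at lathe y=+102 mm, shoulder +110 mm); grows as it slides along lathe -y to the headstock, max 0.07. With the blank held it stops at 0.050, shoulder on the blank's end. Starts part-way in, mostly too far to lay the blank in. Stiff (2.5 N), stays put; it pushes the blank along the rests up to the headstock.
- tail_post (a point): Middle of the black square grip post on top of the tailstock: 16 x 16 mm, sides along lathe x and y, from 95 to 140 mm above the bench; this point is 125 mm above the bench. It moves with the tailstock.
- power_box: Grey power box, fixed, 76 x 76 x 50 mm high, origin at the centre of its underside, z up. Square socket opening upward in the middle of its top, 18 mm wide, 34 mm deep; a sprung ball inside (on its +x side) holds the plug: pulling straight up takes about 5 to 12 N over the first 5 mm, then goes easily; the ball kicks it up a little on the last mm.
- plug: Red safety plug without cable, 60 g. Origin at the underside of the head; z from shank to head. Red head 22 mm (x) x 40 mm (y) x 30 mm (z 0 to 30), black and brass shank 16 x 16 mm from z=0 down to z=-29 mm. At the start it stands in the power box with the head's underside on the box top.
- dish: Open steel dish, fixed, 110 x 110 x 16 mm high, wall and floor 3 mm, origin at the centre of its underside. The plug may stand or lie in it.
- bin: Yellow open bin, fixed, outside 200 (x) x 230 (y) x 45 mm high, wall and floor 5 mm, origin at the centre of its underside. The wax starts in it, lying on its floor.
- tray: Grey open tray, fixed, outside 200 (x) x 230 (y) x 22 mm high, wall and floor 5 mm, origin at the centre of its underside. Empty at the start.
- blank: Long green square wax blank, 120 mm along its x, 26 x 26 mm, 90 g, origin at its centre. In both ends a 14 mm square centre hole 10 mm deep, into which the lathe's cones go. Either end may face the headstock, any side may be up.
- solder_block: Pale soldering block 90 x 65 x 20 mm, a bystander.
- tweezers: Steel tweezers 120 mm long lying flat, a bystander lying in front of the lathe.
- jar: Glass jar 70 mm wide, 85 mm tall, a bystander.
- bar1: Blue wax bar 54 mm (its x) x 24 x 24 mm, 40 g, origin at its centre. Two to four of the four bars are there; the rest are absent.
- bar2: Blue wax bar 54 mm (its x) x 24 x 24 mm, 40 g, origin at its centre. Two to four of the four bars are there; the rest are absent.
- bar3: Blue wax bar 54 mm (its x) x 24 x 24 mm, 40 g, origin at its centre. Two to four of the four bars are there; the rest are absent.
- bar4: Blue wax bar 54 mm (its x) x 24 x 24 mm, 40 g, origin at its centre. Two to four of the four bars are there; the rest are absent.
Not all that is in view belongs to the job. What is shaped like the bar4 but orange is not meant.

How it is judged:
On the way, in this order (a step that is already met when the one before it is completed fails the run):
1. the safety plug is out of the power box and in the dish (x of plug in the frame of dish between -0.05 and 0.05 m and y of plug in the frame of dish between -0.05 and 0.05 m and height (world z) of plug below 0.045 m), for 0.2 s.
2. the blank lies between the centres with the tailstock fully home (y of blank in the frame of axis_mid between -0.005 and 0.005 m and x of blank in the frame of axis_mid between -0.005 and 0.005 m and z of blank in the frame of axis_mid between -0.005 and 0.005 m and angle between the x axis of blank and the y axis of lathe, either way round below 0.06 rad and value of joint tailstock above 0.046 m), for 0.2 s.
At the end, for the whole second after the job is handed in: Plug in the dish; blank on the centre line (centre within 5 mm each way, 0.06 rad) with the tailstock at 46 mm or more; every bar present inside the tray on its floor (centre under 35 mm above the tray's underside); all at rest (all of step 1 and all of step 2 and x of bar1 in the frame of tray between -0.095 and 0.095 m and y of bar1 in the frame of tray between -0.11 and 0.11 m and z of each of bar1, bar2, bar3, bar4 in the frame of tray below 0.035 m and linear speed of each of bar1, bar2, bar3, bar4, plug, blank below 0.02 m/s and x of bar2 in the frame of tray between -0.095 and 0.095 m and y of bar2 in the frame of tray between -0.11 and 0.11 m and x of bar3 in the frame of tray between -0.095 and 0.095 m and y of bar3 in the frame of tray between -0.11 and 0.11 m and x of bar4 in the frame of tray between -0.095 and 0.095 m and y of bar4 in the frame of tray between -0.11 and 0.11 m); the robot touches nothing.
It fails at once if the blank is brought into the lathe while the safety plug is still in the power box (distance between blank and axis_mid below 0.05 m and distance between plug and power_box below 0.055 m).
It fails at once if another thing on the bench is shoved away by more than 4 cm (distance of any of solder_block, tweezers, jar from where it was at the start of the episode above 0.04 m).
Of bar1, bar2, bar3, bar4 only 2 to 4 are there at a start; the rules pass over those that are not, and their reading is None.
At some moment in a run one of bar1, bar2, bar3, bar4 may be knocked a few centimetres aside while the robot is not near it.
Once in a run the grip may slacken for a moment while it holds something.
It also fails if it takes over 210 s, if anything falls off the work surface, if the arm or the gripper's body presses on something with over 40 N, if the wrist force passes 120 N, or if a joint passes its speed limit or range.

## Working session

There is one attempt and no reset: what is moved stays moved. The work goes in short steps, Python scripts to look and compute and a tool call to move; the robot and the scene stay as the last step left them, time stands still between calls to the robot, and variables do not carry over. Pictures are saved under pics/ and viewed, at most 14 in all, crops included, and the job is handed in when it is done.

Besides the shell and the picture viewer there is one more tool, called by a JSON object that holds its "name" and its "arguments", one argument or row to a line. jog_arm: Moves the arm, as the interface text tells. Shift numbers are shares of 0.06 m and turn numbers shares of 0.1 rad, none past 1 either way. Its arguments: {"type":"object","properties":{"commands":{"type":"array","items":{"type":"number"}},"newtons":{"type":"number"}},"required":["commands"]}

```bash
mkdir -p pics; cat > h.py <<'E'
import numpy as np, cv2
from station import ctrl, eyes, job, nets
from scipy.spatial.transform import Rotation as R
def pts(im, mask=None):
    z=im['z_map']; K=im['K']; v,u=np.nonzero((z>0)&(mask if mask is not None else True))
    d=z[v,u]; c=np.c_[(u-K[0,2])/K[0,0]*d, -(v-K[1,2])/K[1,1]*d, -d, np.ones_like(d)]
    return (c@np.array(im['cam_to_world']).T)[:,:3],u,v
def save(im,name): cv2.imwrite(f'pics/{name}.png',cv2.cvtColor(im['image'],cv2.COLOR_RGB2BGR))
E
python3 - <<'E'
from h import *
np.set_printoptions(precision=4,suppress=True)
ims={c:eyes.get_image(c) for c in('scene','top')}
for c in ims: save(ims[c],c+'0')
o=ctrl.get_obs();print(o['tool_pos'],o['tool_rot'],o['contact_force'],ctrl.tcp_to_grasp)
for c in('top','scene'):
  print(c,ims[c]['K'].tolist(),np.array(ims[c]['cam_to_world']).round(3).tolist())
  for n in['lathe','tail_post','power_box','plug','dish','bin','tray','blank','solder_block','tweezers','jar','bar1']:
    for d in nets.silhouettes(c,n):
      if d['p']<.3: continue
      P,u,v=pts(ims[c],d['mask'])
      if len(P)<10: print(n,'few');continue
      zt=np.percentile(P[:,2],95); T=P[P[:,2]>zt-.006]
      r=cv2.minAreaRect((T[:,:2]*1000).astype(np.float32))
      print(n,round(d['p'],2),d['bbox'],'n',len(P),'ztop',round(zt,4),'rect mm',np.round(r[0],1),np.round(r[1],1),round(r[2],1))
E
```

```text
[ 0.2234 -0.583   0.2067] [-3.0873 -0.571   0.0002] [-0.5818 -0.3564  0.8378] -0.0187
top [[580.5124949701686, 0.0, 326.67297369352764], [0.0, 580.5124949701686, 237.0192898868101], [0.0, 0.0, 1.0]] [[-0.01, 0.979, -0.204, 0.264], [-1.0, -0.009, 0.007, -0.002], [0.005, 0.204, 0.979, 1.349], [0.0, 0.0, 0.0, 1.0]]
lathe 0.94 [242.3, 160.5, 399.0, 212.4] n 4981 ztop 0.1125 rect mm [654.3 -11.1] [261.3  69.5] 84.3
tail_post 0.71 [262.7, 165.5, 292.6, 193.6] n 673 ztop 0.1382 rect mm [665.9 111. ] [14.8 15.9] 1.7
power_box 0.61 [334.7, 252.9, 367.8, 289.1] n 839 ztop 0.0553 rect mm [462.3 -66.6] [73.5 75. ] 81.9
plug 0.71 [342.2, 261.0, 361.5, 273.4] n 205 ztop 0.0836 rect mm [462.8 -65.3] [39.3 23. ] 80.0
dish 0.76 [263.6, 236.9, 316.9, 286.7] n 2238 ztop 0.0168 rect mm [482.3  75.8] [110.4 110.5] 84.9
bin 0.76 [403.7, 220.2, 509.4, 310.9] n 7507 ztop 0.0453 rect mm [ 470.9 -310.1] [231.4 201.2] 87.1
tray 0.84 [143.9, 225.6, 258.8, 322.1] n 8791 ztop 0.0219 rect mm [461.  280.9] [231.1 200.1] 84.3
tray 0.3 [330.7, 249.3, 369.3, 289.4] n 1035 ztop 0.0555 rect mm [462.9 -65.5] [75.4 76.4] 
[... 2414 characters left out ...]
2 204.1] 86.8
tweezers 0.44 [347.4, 260.1, 370.1, 277.4] n 155 ztop 0.0078 rect mm [581.7  -3.9] [ 31.2 157.8] 23.3
jar 0.8 [463.3, 168.5, 500.1, 212.5] n 1144 ztop 0.0861 rect mm [658.2 398.6] [63.3 56.8] 72.6
bar1 0.88 [341.1, 374.6, 370.5, 400.9] n 626 ztop 0.0258 rect mm [ 736.7 -206.5] [55.9 26.1] 65.5
bar1 0.87 [121.1, 302.8, 154.7, 331.9] n 510 ztop 0.0251 rect mm [ 304.5 -337.2] [28.  56.3] 13.7
bar1 0.84 [236.7, 328.7, 261.9, 354.5] n 411 ztop 0.0305 rect mm [ 521.6 -249.7] [25.7 56. ] 86.2
bar1 0.83 [277.5, 367.7, 309.3, 387.7] n 572 ztop 0.0257 rect mm [ 639.  -257.3] [53.8 26.1] 51.7
bar1 0.73 [211.5, 346.2, 238.4, 377.2] n 546 ztop 0.0308 rect mm [ 528.8 -313.6] [34.2 82.1] 81.9
```

View pics/top0.png

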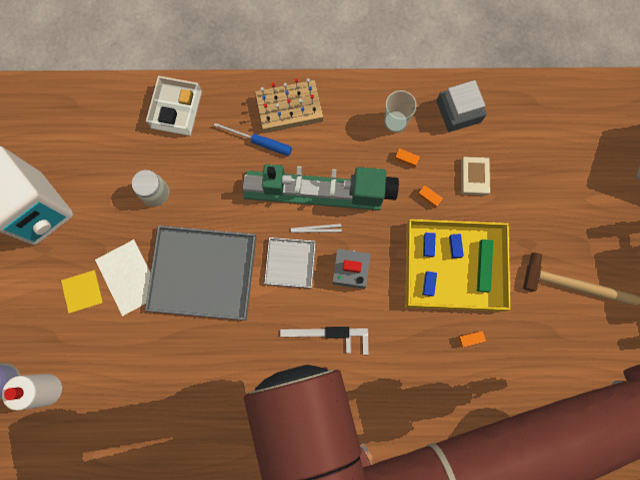

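View pics/scene0.png

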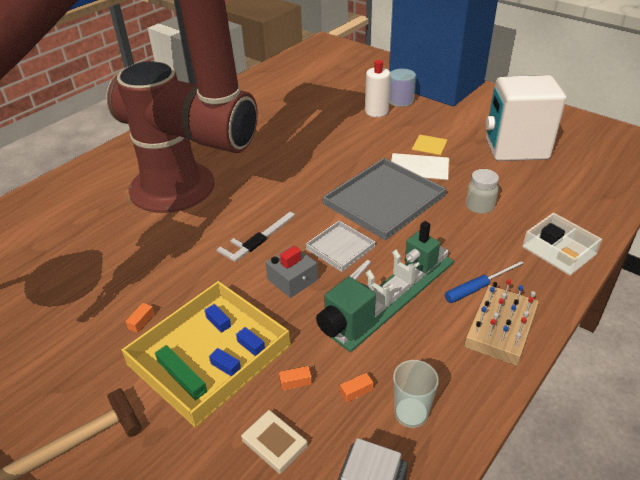

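The top view shows three blue bars in the bin at (429,244), (456,246) and (429,284). The blank is at (485,265), the plug at (352,266), the dish at (290,262), the tray at (200,273), and the lathe post at (271,172). The orange look-alikes lie outside the bin, and the scene view agrees.

```bash
cat >> h.py <<'E'
def state():
    o=ctrl.get_obs(); M=R.from_rotvec(o['tool_rot']).as_matrix(); return np.array(o['tool_pos']),M,o
def down(yaw):
    c,s=np.cos(np.radians(yaw)),np.sin(np.radians(yaw)); return np.array([[c,s,0],[s,-c,0],[0,0,-1.]])
def plan(wps):
    """wps: (x,y,z,yaw_deg,grip_mm,speed share[,wait rows]); prints rows"""
    p,M,_=state(); print('from',p.round(4),'yaw',np.degrees(np.arctan2(M[1,0],M[0,0])).round(1))
    out=[]
    for w in wps:
        t=np.array(w[:3]); T=down(w[3])
        rv=R.from_matrix(M.T@T).as_rotvec()
        n=max(1,int(np.ceil(max(np.abs(M.T@(t-p)).max()/.06/w[5], np.abs(t-p).max()/.06/w[5], np.abs(rv).max()/.09))))
        for k in range(n):
            rv=R.from_matrix(M.T@T).as_rotvec()/(n-k); d=M.T@(t-p)/(n-k)
            s=np.clip(np.round(d/.06,2),-1,1); a=np.clip(np.round(rv/.1,2),-1,1)
            out.append([*s,*a,w[4]]); p=p+M@(s*.06); M=M@R.from_rotvec(a*.1).as_matrix()
        out+= [[0]*6+[w[4]]]*(w[6] if len(w)>6 else 0)
    for i in range(0,len(out),20):
        print('[',', '.join(', '.join(f'{x+0:g}' for x in r) for r in out[i:i+20]),']',len(out[i:i+20]))
E
python3 - <<'E'
from h import *
im=eyes.get_image('wrist');p,M,o=state();T=np.eye(4);T[:3,:3]=M;T[:3,3]=p
print((np.linalg.inv(T)@im['cam_to_world']).round(3),im['K'])
plan([(.464,-.067,.25,82,60,.8,2)])
E
```

```text
[[-0.     0.955  0.295  0.075]
 [ 1.     0.    -0.    -0.   ]
 [-0.     0.295 -0.955 -0.167]
 [ 0.     0.     0.     1.   ]] [[341.68539968   0.         313.1061095 ]
 [  0.         341.68539968 236.09899567]
 [  0.           0.           1.        ]]
from [ 0.2236 -0.5836  0.2078] yaw 21.0
[ 0.57, -0.55, -0.06, 0, 0, -0.89, 60, 0.62, -0.5, -0.06, 0, 0, -0.89, 60, 0.66, -0.44, -0.06, 0, 0, -0.89, 60, 0.69, -0.38, -0.06, 0, 0, -0.89, 60, 0.72, -0.32, -0.06, 0, 0, -0.89, 60, 0.75, -0.25, -0.06, 0, 0, -0.89, 60, 0.77, -0.19, -0.06, 0, 0, -0.89, 60, 0.78, -0.12, -0.06, 0, 0, -0.88, 60, 0.79, -0.04, -0.06, 0, 0, -0.89, 60, 0.79, 0.02, -0.05, 0, 0, -0.88, 60, 0.79, 0.1, -0.06, 0, 0, -0.89, 60, 0.77, 0.16, -0.05, 0, 0, -0.88, 60, 0, 0, 0, 0, 0, 0, 60, 0, 0, 0, 0, 0, 0, 60 ] 14
```

{"name": "jog_arm", "arguments": {
  "commands": [0.57,-0.55,-0.06,0,0,-0.89,60,0.62,-0.5,-0.06,0,0,-0.89,60,0.66,-0.44,-0.06,0,0,-0.89,60,0.69,-0.38,-0.06,0,0,-0.89,60,0.72,-0.32,-0.06,0,0,-0.89,60,0.75,-0.25,-0.06,0,0,-0.89,60,0.77,-0.19,-0.06,0,0,-0.89,60,0.78,-0.12,-0.06,0,0,-0.88,60,0.79,-0.04,-0.06,0,0,-0.89,60,0.79,0.02,-0.05,0,0,-0.88,60,0.79,0.1,-0.06,0,0,-0.89,60,0.77,0.16,-0.05,0,0,-0.88,60,0,0,0,0,0,0,60,0,0,0,0,0,0,60]
}}

```text
t: 3.1
tool_pos: [0.4637, -0.0674, 0.2498]
tool_rot: [2.371, 2.06, -0.001]
contact_force: [0.4, -0.8, 0.4]
opening: 0.0599
grip_force: 0.0
```

```bash
cat >> h.py <<'E'
def find(c,names,pmin=.3,band=.006,top=None):
    im=eyes.get_image(c)
    for n in names:
        for d in nets.silhouettes(c,n):
            if d['p']<pmin: continue
            P,u,v=pts(im,cv2.erode(d['mask'].astype(np.uint8),np.ones((2,2),np.uint8))>0)
            if len(P)<10: continue
            zt=np.percentile(P[:,2],95) if top is None else top; T=P[np.abs(P[:,2]-zt)<band]
            if len(T)<5: continue
            r=cv2.minAreaRect((T[:,:2]*1000).astype(np.float32)); b=np.array(r[1])
            L=r[2] if b[0]>b[1] else r[2]+90
            print(n,round(d['p'],2),'ztop',round(zt*1000,1),'c',np.round(r[0],1),'size',b.round(1),'long axis deg',round((L+90)%180-90,1),'bbox',np.round(d['bbox']))
    return im
E
python3 - <<'E'
from h import *
im=find('wrist',['plug','power_box','dish','lathe','tail_post']);save(im,'w1')
p,M,o=state();print(p,o['q'],o['contact_force'])
E
```

```text
plug 0.6 ztop 82.1 c [464.9 -65.1] size [39.2 20. ] long axis deg 81.5 bbox [304. 179. 326. 224.]
power_box 0.87 ztop 53.5 c [464.1 -65.5] size [76.4 75.8] long axis deg 81.3 bbox [276. 157. 353. 236.]
dish 0.58 ztop 16.6 c [483.5  75.8] size [110.1 108.9] long axis deg 85.0 bbox [260.   0. 364. 117.]
lathe 0.46 ztop 82.2 c [465.5 -64.5] size [37.8 19. ] long axis deg 81.6 bbox [306. 182. 324. 223.]
tail_post 0.8 ztop 86.0 c [663.   75.9] size [23.4 18.9] long axis deg 84.4 bbox [469.   0. 544.  37.]
[ 0.46358985 -0.06795655  0.24973583] [-3.04554829e-01 -3.56570896e-01  1.90959032e+00 -4.36547604e-05
  1.58867442e+00 -1.62803522e-01] [ 0.18342535 -1.17722223  0.39092701]
```

View pics/w1.png

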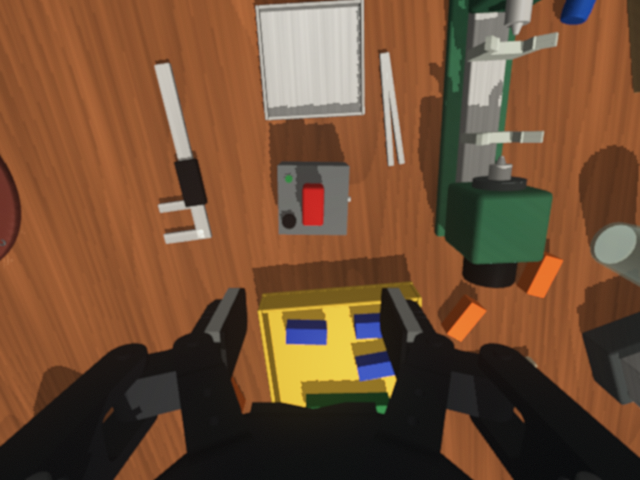

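```bash
python3 - <<'E'
from h import *
plan([(.4647,-.0603,.12,81.5,45,.7),(.4647,-.0603,.062,81.5,45,.3,1)])
E
```

```text
from [ 0.4636 -0.068   0.2497] yaw 81.9
[ 0.03, 0, 0.54, 0, 0, 0.02, 45, 0.03, 0, 0.54, 0, 0, 0.02, 45, 0.03, 0, 0.54, 0, 0, 0.01, 45, 0.04, 0, 0.54, 0, 0, 0.02, 45, 0, 0, 0.24, 0, 0, 0, 45, 0, 0, 0.24, 0, 0, 0, 45, 0, 0, 0.24, 0, 0, 0, 45, 0, 0, 0.25, 0, 0, 0, 45, 0, 0, 0, 0, 0, 0, 45 ] 9
```

{"name": "jog_arm", "arguments": {
  "commands": [0.03,0,0.54,0,0,0.02,45,0.03,0,0.54,0,0,0.02,45,0.03,0,0.54,0,0,0.01,45,0.04,0,0.54,0,0,0.02,45,0,0,0.24,0,0,0,45,0,0,0.24,0,0,0,45,0,0,0.24,0,0,0,45,0,0,0.25,0,0,0,45,0,0,0,0,0,0,45]
}}

```text
t: 4.53
tool_pos: [0.464, -0.0592, 0.0606]
tool_rot: [-2.377, -2.051, 0.002]
contact_force: [0.8, 0.4, 0.4]
opening: 0.0452
grip_force: 0.0
```

{"name": "jog_arm", "arguments": {
  "commands": [0,0,0,0,0,0,10,0,0,0,0,0,0,10,0,0,0,0,0,0,10,0,0,0,0,0,0,10,0,0,0,0,0,0,10],
  "newtons": 80
}}

```text
t: 5.15
tool_pos: [0.465, -0.0594, 0.0621]
tool_rot: [2.378, 2.052, 0.0]
contact_force: [-0.0, 0.8, 0.4]
opening: 0.0099
grip_force: 0.0
```

```bash
python3 - <<'E'
from h import *
im=eyes.get_image('scene');save(im,'s2a');cv2.imwrite('pics/s2.png',cv2.resize(cv2.cvtColor(im['image'],cv2.COLOR_RGB2BGR)[180:320,210:400],None,fx=3.5,fy=3.5))
p,M,o=state();print(p,o['opening'],o['grip_force'])
E
```

```text
[ 0.46499524 -0.05943139  0.06208623] 0.009758051923266165 0.0
```

View pics/s2.png

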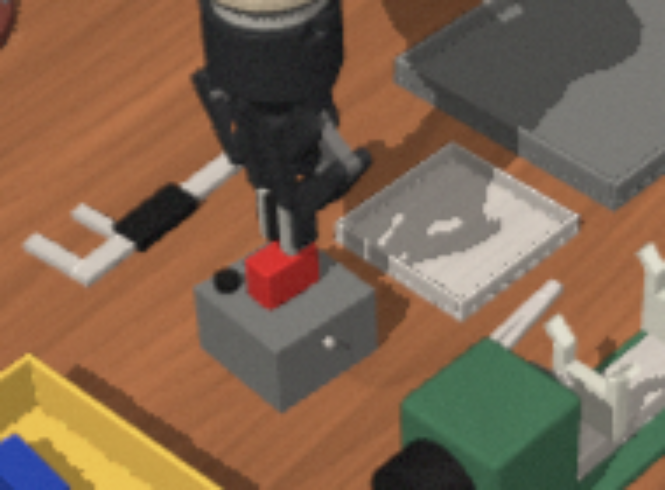

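```bash
python3 - <<'E'
from h import *
np.set_printoptions(precision=4,suppress=True)
im=eyes.get_image('scene')
W=np.linalg.inv(im['cam_to_world'])
def proj(p):
    c=W@np.r_[p,1]; return im['K'][0,0]*c[0]/-c[2]+im['K'][0,2], im['K'][1,1]*-c[1]/-c[2]+im['K'][1,2]
print('tcp px',proj([.465,-.0594,.062]),'plug top c',proj([.4645,-.0653,.081]))
P,u,v=pts(im); 
for (a,b) in[(294,250),(294,247),(293,243),(286,243),(287,255),(292,258),(296,256),(285,264)]:
    k=np.nonzero((u==a)&(v==b))[0]; print((a,b),im['image'][b,a],P[k])
find('top',['plug'])
E
```

```text
tcp px (np.float64(292.37970655920304), np.float64(256.0556688756867)) plug top c (np.float64(289.75654375189754), np.float64(250.65607684743705))
(294, 250) [46 48 46] [[ 0.482  -0.071   0.0966]]
(294, 247) [42 41 43] [[ 0.4807 -0.069   0.1025]]
(293, 243) [57 56 55] [[ 0.4773 -0.0675  0.1103]]
(286, 243) [51 50 48] [[ 0.4605 -0.0702  0.1031]]
(287, 255) [207  48  45] [[ 0.4656 -0.0754  0.0771]]
(292, 258) [140  37  32] [[ 0.4759 -0.0722  0.0722]]
(296, 256) [142  35  32] [[ 0.4763 -0.0606  0.0694]]
(285, 264) [169  41  40] [[ 0.4676 -0.0853  0.0606]]
```

```bash
python3 - <<'E'
from h import *
np.set_printoptions(precision=4,suppress=True)
im=eyes.get_image('wrist'); save(im,'w2')
P,u,v=pts(im); p,M,o=state(); Q=(P-p)@M   # tool frame
g=(np.abs(Q[:,1])<.03)&(np.abs(Q[:,0])<.016)&(Q[:,2]<.03)
for lo in np.arange(-.06,.03,.005):
    k=g&(Q[:,2]>=lo)&(Q[:,2]<lo+.005)
    if k.any(): print(round(lo,3),k.sum(),Q[k].min(0),Q[k].max(0),im['image'][v[k],u[k]].mean(0).round())
E
```

```text
-0.06 369 [-0.0099 -0.0181 -0.06  ] [ 0.0118  0.0186 -0.055 ] [64. 58. 55.]
-0.055 478 [-0.0106 -0.0183 -0.055 ] [ 0.0117  0.0188 -0.05  ] [54. 49. 46.]
-0.05 486 [-0.0113 -0.0183 -0.05  ] [ 0.0119  0.0188 -0.045 ] [55. 47. 44.]
-0.045 398 [ 0.003  -0.0184 -0.045 ] [ 0.0118  0.0188 -0.04  ] [54. 48. 46.]
-0.04 388 [-0.0106 -0.0184 -0.04  ] [ 0.0117  0.0189 -0.035 ] [63. 49. 46.]
-0.035 318 [-0.0033 -0.018  -0.035 ] [ 0.0119  0.0185 -0.0301] [68. 52. 50.]
-0.03 62 [ 0.0103 -0.0111 -0.03  ] [ 0.0115  0.0116 -0.0273] [84. 69. 65.]
-0.025 48 [-0.0154 -0.0093 -0.0212] [ 0.0132  0.0075 -0.02  ] [174.  37.  34.]
-0.02 1673 [-0.016 -0.011 -0.02 ] [ 0.0148  0.0107 -0.015 ] [166.  37.  33.]
-0.015 167 [ 0.0057 -0.0113 -0.015 ] [ 0.0151  0.0107 -0.01  ] [101.  27.  25.]
-0.01 153 [ 0.0111 -0.0111 -0.01  ] [ 0.0147  0.0107 -0.005 ] [100.  27.  24.]
-0.005 139 [ 0.0118 -0.0112 -0.0049] [ 0.0147  0.0104 -0.0001] [99. 26. 23.]
-0.0 128 [ 0.0111 -0.0112  0.    ] [0.0147 0.0107 0.005 ] [99. 27. 24.]
0.005 203 [-0.0145 -0.029   0.0051] [0.0159 0.03   0.01  ] [100.  81.  73.]
0.01 3169 [-0.016 -0.03   0.01 ] [0.016  0.03   0.0134] [112. 112. 107.]
```

View pics/w2.png

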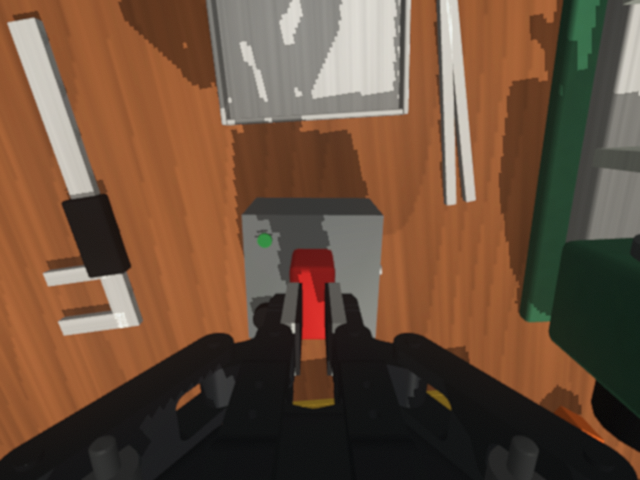

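The wrist picture shows the finger ends at (293,290) and (335,290), standing above the red head at (315,300). Depth puts the real tips 28 mm short of the reported TCP, so I'll use the measured offset.

{"name": "jog_arm", "arguments": {
  "commands": [0,0,0,0,0,0,45,0,0,0,0,0,0,45,0,0,0,0,0,0,45,0,0,0,0,0,0,45,0,0,0.15,0,0,0,45,0,0,0.15,0,0,0,45,0,0,0.15,0,0,0,45,0,0,0,0,0,0,45,0,0,0,0,0,0,10,0,0,0,0,0,0,10,0,0,0,0,0,0,10,0,0,0,0,0,0,10,0,0,0,0,0,0,10],
  "newtons": 80
}}

```text
t: 7.02
tool_pos: [0.4651, -0.0595, 0.0354]
tool_rot: [2.378, 2.052, 0.0]
contact_force: [-2.9, 0.7, 4.6]
opening: 0.0205
grip_force: 79.2
```

{"name": "jog_arm", "arguments": {
  "commands": [0,0,-0.08,0,0,0,10,0,0,-0.08,0,0,0,10,0,0,-0.08,0,0,0,10,0,0,-0.08,0,0,0,10,0,0,-0.15,0,0,0,10,0,0,-0.3,0,0,0,10,0,0,-0.4,0,0,0,10,0,0,-0.4,0,0,0,10,0,0,0,0,0,0,10]
}}

```text
t: 8.15
tool_pos: [0.4673, -0.06, 0.1332]
tool_rot: [2.374, 2.048, 0.006]
contact_force: [0.5, -0.2, -0.7]
opening: 0.0199
grip_force: 83.0
```

```bash
python3 - <<'E'
from h import *
find('wrist',['plug','power_box']);p,M,o=state();print(o['opening'],o['grip_force'],p)
plan([(.483,.083,.125,81.5,10,.5),(.483,.083,.025,81.5,10,.25,1)])
E
```

```text
plug 0.68 ztop 179.4 c [466.6 -65.2] size [40.3 21.7] long axis deg 82.1 bbox [288. 266. 340. 377.]
power_box 0.71 ztop 52.8 c [463.8 -65. ] size [76.5 76.2] long axis deg 81.5 bbox [259. 180. 364. 288.]
0.02027222308600663 82.949298620224 [ 0.46453972 -0.05930329  0.12875795]
from [ 0.4645 -0.0593  0.1288] yaw 81.6
[ 0.48, -0.01, 0.01, 0, 0, 0, 10, 0.48, -0.01, 0.01, 0, 0, 0, 10, 0.48, -0.01, 0.01, 0, 0, 0, 10, 0.48, -0.01, 0.02, 0, 0, 0.01, 10, 0.47, 0, 0.01, -0.01, 0, 0, 10, 0, 0, 0.24, 0, 0, 0, 10, 0, 0, 0.24, 0, 0, 0, 10, 0, 0, 0.24, 0, 0, 0, 10, 0, 0, 0.24, 0, 0, 0, 10, 0, 0, 0.24, 0, 0, 0, 10, 0, 0, 0.23, 0, 0, 0, 10, 0, 0, 0.24, 0, 0, 0, 10, 0, 0, 0, 0, 0, 0, 10 ] 13
```

{"name": "jog_arm", "arguments": {
  "commands": [0.48,-0.01,0.01,0,0,0,10,0.48,-0.01,0.01,0,0,0,10,0.48,-0.01,0.01,0,0,0,10,0.48,-0.01,0.02,0,0,0,10,0.47,0,0.01,0,0,0,10,0,0,0.24,0,0,0,10,0,0,0.24,0,0,0,10,0,0,0.24,0,0,0,10,0,0,0.24,0,0,0,10,0,0,0.24,0,0,0,10,0,0,0.23,0,0,0,10,0,0,0.24,0,0,0,10,0,0,0.05,0,0,0,10,0,0,0,0,0,0,10]
}}

```text
t: 10.05
tool_pos: [0.4836, 0.0828, 0.0223]
tool_rot: [-2.378, -2.052, 0.0]
contact_force: [-0.2, -0.1, -0.9]
opening: 0.0203
grip_force: 82.9
```

{"name": "jog_arm", "arguments": {
  "commands": [0,0,0.06,0,0,0,10,0,0,0.04,0,0,0,10,0,0,0,0,0,0,10]
}}

```text
t: 10.42
tool_pos: [0.4841, 0.0828, 0.0174]
tool_rot: [2.378, 2.052, 0.001]
contact_force: [-2.4, 0.0, 4.7]
opening: 0.02
grip_force: 83.9
```

{"name": "jog_arm", "arguments": {
  "commands": [0,0,0,0,0,0,40,0,0,0,0,0,0,40,0,0,0,0,0,0,40,0,0,-0.3,0,0,0,40,0,0,-0.8,0,0,0,40,0,0,-0.8,0,0,0,40,0,0,-0.8,0,0,0,40,0,0,-0.8,0,0,0,40,0,0,-0.8,0,0,0,40]
}}

```text
t: 11.55
tool_pos: [0.4834, 0.0828, 0.2776]
tool_rot: [2.378, 2.051, 0.003]
contact_force: [0.9, -0.4, 0.9]
opening: 0.0399
grip_force: 0.0
```

```bash
python3 - <<'E'
from h import *
plan([(.655,-.02,.28,84.5,40,.7,2)])
E
```

```text
from [0.4834 0.0828 0.2776] yaw 81.6
[ -0.26, 0.62, -0.01, 0, 0, -0.1, 40, -0.26, 0.61, -0.01, 0.01, 0, -0.1, 40, -0.27, 0.61, -0.01, 0, 0, -0.1, 40, -0.27, 0.61, 0, 0.01, 0, -0.1, 40, -0.28, 0.6, -0.01, 0, 0, -0.11, 40, 0, 0, 0, 0, 0, 0, 40, 0, 0, 0, 0, 0, 0, 40 ] 7
```

{"name": "jog_arm", "arguments": {
  "commands": [-0.26,0.62,0,0,0,-0.1,40,-0.26,0.61,-0.01,0.01,0,-0.1,40,-0.27,0.61,-0.01,0,0,-0.1,40,-0.27,0.61,0,0.01,0,-0.1,40,-0.28,0.6,-0.01,0,0,-0.11,40,0,0,0,0,0,0,40,0,0,0,0,0,0,40]
}}

```text
t: 12.42
tool_pos: [0.6546, -0.0199, 0.2768]
tool_rot: [-2.324, -2.111, 0.002]
contact_force: [0.4, -0.8, 0.2]
opening: 0.0399
grip_force: 0.0
```

```bash
python3 - <<'E'
from h import *
im=find('wrist',['lathe','tail_post','plug','dish']);save(im,'w3');find('top',['plug','tail_post'])
np.savez('w3.npz',image=im['image'],z_map=im['z_map'],K=im['K'],T=im['cam_to_world'])
P,u,v=pts(im)
c=np.array([.655,-.01]); g=(np.abs(P[:,0]-.655)<.06)&(P[:,1]>-.17)&(P[:,1]<.2)
P,u,v=P[g],u[g],v[g]
def rect(n,k):
    if k.sum()<20: print(n,'none');return
    r=cv2.minAreaRect((P[k,:2]*1000).astype(np.float32)); print(n,k.sum(),np.round(r[0],1),np.round(r[1],1),round(r[2],1), (P[k].min(0)*1000).round(),(P[k].max(0)*1000).round())
rect('head top',(np.abs(P[:,2]-.111)<.004)&(P[:,1]<-.03))
rect('post top',P[:,2]>.13)
k=(P[:,2]>.055)&(P[:,2]<.095)&(P[:,1]>-.07)&(P[:,1]<.09)
h,e=np.histogram(P[k,1],np.arange(-.07,.09,.004))
for a,b in zip(h,e): print(round(b*1000),a,end='; ')
E
```

```text
lathe 0.7 ztop 111.7 c [655.1 -16.8] size [248.7  67.3] long axis deg 84.5 bbox [280.   0. 346. 336.]
tail_post 0.67 ztop 140.2 c [667.1 112. ] size [15.3 14.7] long axis deg 84.3 bbox [284.  38. 346. 123.]
plug 0.89 ztop 64.0 c [484.4  76.6] size [39.3 20.7] long axis deg 82.6 bbox [135. 104. 173. 146.]
plug 0.7 ztop 111.7 c [655.4 -16.9] size [248.7  68.3] long axis deg 84.7 bbox [281.   2. 347. 335.]
plug 0.67 ztop 16.6 c [483.5  75.2] size [109.  110.1] long axis deg -4.9 bbox [111.  78. 216. 173.]
dish 0.74 ztop 16.6 c [483.8  75.5] size [109.6 109.6] long axis deg -4.9 bbox [110.  80. 214. 173.]
tail_post 0.62 ztop 139.6 c [665.6 110.8] size [15.6 15.7] long axis deg -84.9 bbox [264. 164. 288. 193.]
head top 3627 [ 646.6 -106.3] [69.  68.5] 84.4 [ 610. -143.  107.] [683. -69. 114.]
post top 62610 [660.1  43.3] [153.3 120.7] 84.4 [595. -38. 130.] [715. 120. 403.]
-70 140; -66 279; -62 94; -58 61; -54 82; -50 56; -46 21; -42 2; -38 0; -34 39; -30 175; -26 213; -22 181; -18 23; -14 0; -10 0; -6 0; -2 0; 2 0; 6 0; 10 0; 14 0; 18 0; 22 0; 26 0; 30 0; 34 0; 38 0; 42 0; 46 53; 50 209; 54 245; 58 108; 62 26; 66 40; 70 89; 74 85; 78 87; 82 87;
```

View pics/w3.png

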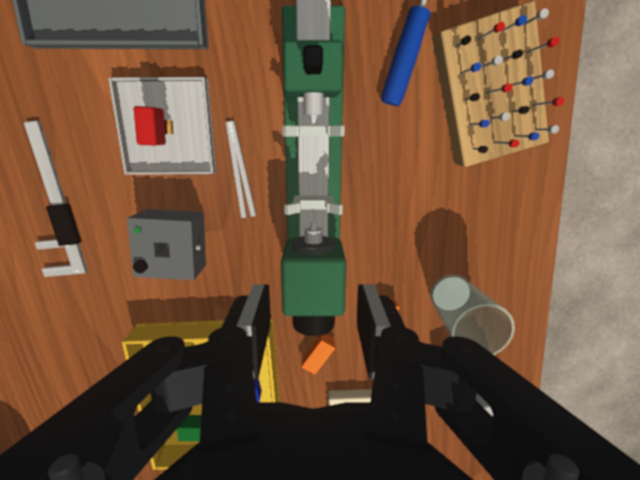

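The wrist view shows the plug in the dish at (150,125), the rests at y≈130 px and y≈208 px, the tail post at (313,60), and the tailstock tip near (313,118).

```bash
python3 - <<'E'
from h import *
d=np.load('w3.npz'); P,u,v=pts(dict(z_map=d['z_map'],K=d['K'],cam_to_world=d['T']))
a=np.radians(84.5); U=np.array([np.cos(a),np.sin(a)]); V=np.array([U[1],-U[0]]); o=np.array([.6574,.0095])
y=(P[:,:2]-o)@U*1000; x=(P[:,:2]-o)@V*1000; z=P[:,2]*1000
for n,c in(('rests',(abs(x)<30)&(abs(x)>14)&(z>60)&(z<95)),('axis',(abs(x)<4)&(z>62)&(z<100))):
    h,e=np.histogram(y[c],np.arange(-84,120,2)); print(n,[(int(b),int(k)) for k,b in zip(h,e) if k])
for lo,hi in((-42,-28),(38,52)):
    c=(y>lo)&(y<hi)&(z>80)&(z<95)&(abs(x)<35); print('rest x', np.percentile(x[c],[1,99]).round(1),'y',np.percentile(y[c],[2,98]).round(1),z[c].max().round(1), 'inner', np.sort(x[c&(x<0)])[-3:].round(1),np.sort(x[c&(x>0)])[:3].round(1))
c=(z>136)&(z<145)&(y>80)&(y<130)&(abs(x)<20); print('post',np.percentile(x[c],[2,98]).round(1),np.percentile(y[c],[2,98]).round(1))
c=(abs(x)<1.5)&(z>30)&(z<100)&(y>50)&(y<100)
for b in range(50,100,3): k=c&(y>=b)&(y<b+3); print(b,k.sum(),z[k].max().round(1) if k.any() else '',end=' | ')
E
```

```text
rests [(-84, 11), (-82, 137), (-80, 26), (-78, 28), (-76, 26), (-74, 128), (-40, 48), (-38, 52), (-36, 59), (-34, 62), (-32, 55), (-30, 81), (40, 66), (42, 68), (44, 67), (46, 68), (48, 67), (50, 31), (80, 108), (82, 52), (84, 27), (86, 31), (88, 22), (90, 24), (92, 30), (94, 22), (96, 20), (98, 34), (100, 28), (102, 30), (104, 31), (106, 22), (108, 28), (110, 29), (112, 32), (114, 32), (116, 32)]
axis [(-84, 1), (-82, 10), (-80, 8), (-78, 5), (-76, 11), (-74, 38), (-72, 14), (-70, 10), (-68, 12), (-66, 13), (-64, 13), (-62, 11), (-60, 25), (-58, 11), (-56, 14), (-54, 6), (-52, 5), (-40, 11), (-38, 10), (-36, 10), (-34, 14), (-32, 13), (-30, 1), (40, 6), (42, 15), (44, 13), (46, 12), (48, 16), (52, 4), (54, 11), (56, 13), (58, 24), (60, 16), (62, 16), (64, 16), (66, 19), (68, 20), (70, 17), (72, 16), (74, 16), (76, 17), (78, 21), (80, 26), (82, 16), (84, 20), (86, 20), (88, 15), (90, 20), (92, 20), (94, 16)]
rest x [-30.3  30.6] y [-39.3 -29.4] 91.0 inner [-16.6 -15.6 -15.5] [15.9 18.  18. ]
rest x [-30.3  30.7] y [40.7 50.3] 90.9 inner [-17.6 -17.6 -15.6] [15.9 16.  17. ]
post [-7.4  7. ] [ 95.5 110.3]
50 3 31.3 | 53 9 79.2 | 56 12 80.3 | 59 9 86.6 | 62 9 88.0 | 65 10 87.2 | 68 11 86.7 | 71 9 87.2 | 74 9 86.5 | 77 11 86.9 | 80 13 95.0 | 83 11 96.1 | 86 10 96.4 | 89 11 96.6 | 92 10 97.0 | 95 3 95.3 | 98 0  |
```

```bash
python3 - <<'E'
from h import *
plan([(.6674,.112,.2,84.5,45,.7),(.6674,.112,.074,84.5,45,.4,1)])
E
```

```text
from [ 0.6547 -0.0198  0.2764] yaw 84.5
[ 0.55, 0, 0.32, 0, 0, 0, 45, 0.55, 0, 0.32, -0.01, 0, 0, 45, 0.55, 0, 0.32, 0, 0, 0, 45, 0.56, 0, 0.31, -0.01, 0, 0, 45, 0, 0, 0.35, 0, 0, 0, 45, 0, 0, 0.35, 0, 0, 0, 45, 0, 0, 0.35, 0, 0, 0, 45, 0, 0, 0.35, 0, 0, 0, 45, 0, 0, 0.35, 0, 0, 0, 45, 0, 0, 0.35, 0, 0, 0, 45, 0, 0, 0, 0, 0, 0, 45 ] 11
```

{"name": "jog_arm", "arguments": {
  "commands": [0.55,0,0.32,0,0,0,45,0.55,0,0.32,0,0,0,45,0.55,0,0.32,0,0,0,45,0.56,0,0.31,0,0,0,45,0,0,0.35,0,0,0,45,0,0,0.35,0,0,0,45,0,0,0.35,0,0,0,45,0,0,0.35,0,0,0,45,0,0,0.35,0,0,0,45,0,0,0.35,0,0,0,45,0,0,0,0,0,0,45]
}}

```text
t: 14.2
tool_pos: [0.666, 0.1117, 0.0714]
tool_rot: [-2.323, -2.11, 0.006]
contact_force: [-0.1, 0.4, 0.5]
opening: 0.0449
grip_force: 0.0
```

{"name": "jog_arm", "arguments": {
  "commands": [0,0,0,0,0,0,5,0,0,0,0,0,0,5,0,0,0,0,0,0,5,0,0,0,0,0,0,5,0,0,0,0,0,0,5],
  "newtons": 40
}}

```text
t: 14.82
tool_pos: [0.6666, 0.1122, 0.0751]
tool_rot: [-2.323, -2.111, 0.004]
contact_force: [-6.2, -0.7, 3.4]
opening: 0.0154
grip_force: 41.2
```

{"name": "jog_arm", "arguments": {
  "commands": [0.06,0,0,0,0,0,5,0.12,0,0,0,0,0,5,0.12,0,0,0,0,0,5,0.12,0,0,0,0,0,5,0.12,0,0,0,0,0,5,0.12,0,0,0,0,0,5,0.12,0,0,0,0,0,5,0.05,0,0,0,0,0,5,0,0,0,0,0,0,5]
}}

```text
t: 15.95
tool_pos: [0.6712, 0.161, 0.075]
tool_rot: [-2.324, -2.112, 0.006]
contact_force: [-6.2, -1.8, 3.6]
opening: 0.0153
grip_force: 41.3
```

{"name": "jog_arm", "arguments": {
  "commands": [0,0,0,0,0,0,45,0,0,0,0,0,0,45,0,0,0,0,0,0,45,0,0,-0.5,0,0,0,45,0,0,-0.9,0,0,0,45,0,0,-0.9,0,0,0,45,0,0,-0.9,0,0,0,45]
}}

```text
t: 16.82
tool_pos: [0.6723, 0.1614, 0.2677]
tool_rot: [-2.324, -2.111, 0.002]
contact_force: [0.6, -0.4, 1.1]
opening: 0.045
grip_force: 0.0
```

```bash
python3 - <<'E'
from h import *
find('top',['tail_post'])
plan([(.40,-.31,.26,-5,45,.75,2)])
E
```

```text
tail_post 0.68 ztop 96.2 c [661.2 142.9] size [37.8  9.2] long axis deg 1.8 bbox [257. 173. 272. 194.]
from [0.676  0.1619 0.2762] yaw 84.5
[ -0.46, -0.21, 0.01, 0, -0.01, 0.87, 45, -0.48, -0.17, 0.01, 0, -0.01, 0.87, 45, -0.49, -0.13, 0.01, 0, -0.01, 0.87, 45, -0.5, -0.09, 0.01, 0.01, -0.01, 0.87, 45, -0.5, -0.04, 0.01, 0.01, -0.01, 0.87, 45, -0.51, 0, 0.01, 0, -0.01, 0.87, 45, -0.5, 0.04, 0.01, 0.01, -0.01, 0.87, 45, -0.5, 0.09, 0.02, 0.01, -0.01, 0.87, 45, -0.49, 0.13, 0.02, 0, -0.01, 0.87, 45, -0.48, 0.17, 0.02, 0.01, -0.01, 0.87, 45, -0.46, 0.21, 0.01, 0.01, 0, 0.87, 45, -0.44, 0.25, 0.02, 0, 0, 0.86, 45, -0.41, 0.29, 0.01, 0, -0.01, 0.87, 45, -0.39, 0.33, 0.02, 0.01, -0.01, 0.86, 45, -0.36, 0.36, 0.02, 0.01, 0, 0.87, 45, -0.32, 0.39, 0.01, 0, 0, 0.86, 45, -0.29, 0.41, 0.01, 0.01, -0.01, 0.87, 45, -0.26, 0.43, 0.02, 0, 0, 0.86, 45, 0, 0, 0, 0, 0, 0, 45, 0, 0, 0, 0, 0, 0, 45 ] 20
```

{"name": "jog_arm", "arguments": {
  "commands": [-0.46,-0.21,0.01,0,0,0.87,45,-0.48,-0.17,0.01,0,0,0.87,45,-0.49,-0.13,0.01,0,0,0.87,45,-0.5,-0.09,0.01,0,0,0.87,45,-0.5,-0.04,0.01,0,0,0.87,45,-0.51,0,0.01,0,0,0.87,45,-0.5,0.04,0.01,0,0,0.87,45,-0.5,0.09,0.02,0,0,0.87,45,-0.49,0.13,0.02,0,0,0.87,45,-0.48,0.17,0.02,0,0,0.87,45,-0.46,0.21,0.01,0,0,0.87,45,-0.44,0.25,0.02,0,0,0.86,45,-0.41,0.29,0.01,0,0,0.87,45,-0.39,0.33,0.02,0,0,0.86,45,-0.36,0.36,0.02,0,0,0.87,45,-0.32,0.39,0.01,0,0,0.86,45,-0.29,0.41,0.01,0,0,0.87,45,-0.26,0.43,0.02,0,0,0.86,45,0,0,0,0,0,0,45,0,0,0,0,0,0,45]
}}

```text
t: 19.42
tool_pos: [0.3962, -0.3098, 0.2511]
tool_rot: [-3.138, 0.136, 0.003]
contact_force: [-0.6, -1.4, 0.5]
opening: 0.0454
grip_force: 0.0
```

```bash
python3 - <<'E'
from h import *
find('wrist',['bar1','blank','bin'],.4)
find('top',['tail_post','lathe'])
plan([(.47,-.376,.14,-6.6,45,.6),(.47,-.376,-.018,-6.6,45,.4,1)])
E
```

```text
bar1 0.97 ztop 31.3 c [ 516.1 -312.3] size [53.  22.7] long axis deg 4.0 bbox [288.  54. 321. 112.]
bar1 0.75 ztop 31.2 c [ 520.2 -249.6] size [23.4 54.1] long axis deg -4.4 bbox [231.  59. 262. 117.]
bar1 0.72 ztop 26.1 c [ 303.  -336.8] size [24.8 52.4] long axis deg -75.1 bbox [315. 250. 361. 283.]
bar1 0.7 ztop 31.2 c [ 428.6 -246.7] size [23.  54.1] long axis deg -9.6 bbox [245. 152. 270. 198.]
blank 0.56 ztop 33.2 c [ 469.4 -376. ] size [ 26.5 117.8] long axis deg -6.6 bbox [352.  67. 385. 181.]
bin 0.84 ztop 45.6 c [ 470.5 -310.2] size [229.9 200.6] long axis deg 87.2 bbox [186.  18. 425. 229.]
tail_post 0.57 ztop 138.7 c [671.  159.7] size [15.2 16.1] long axis deg -15.0 bbox [241. 163. 274. 194.]
lathe 0.73 ztop 112.7 c [652.1  13.6] size [309.4  66.3] long axis deg 85.8 bbox [240. 161. 399. 210.]
from [ 0.3963 -0.3098  0.2513] yaw -4.9
[ 0.33, 0.25, 0.46, 0, 0, 0.07, 45, 0.33, 0.25, 0.46, 0, 0.01, 0.07, 45, 0.33, 0.24, 0.47, 0, 0, 0.08, 45, 0.34, 0.24, 0.46, 0, 0.01, 0.07, 45, 0, 0, 0.38, 0, 0, 0, 45, 0, 0, 0.38, 0, 0, 0, 45, 0, 0, 0.38, 0, 0, 0, 45, 0, 0, 0.37, 0, 0, 0, 45, 0, 0, 0.38, 0, 0, 0, 45, 0, 0, 0.37, 0, 0, 0, 45, 0, 0, 0.38, 0, 0, 0, 45, 0, 0, 0, 0, 0, 0, 45 ] 12
```

{"name": "jog_arm", "arguments": {
  "commands": [0.33,0.25,0.46,0,0,0.07,45,0.33,0.25,0.46,0,0,0.07,45,0.33,0.24,0.47,0,0,0.08,45,0.34,0.24,0.46,0,0,0.07,45,0,0,0.38,0,0,0,45,0,0,0.38,0,0,0,45,0,0,0.38,0,0,0,45,0,0,0.37,0,0,0,45,0,0,0.38,0,0,0,45,0,0,0.37,0,0,0,45,0,0,0.35,0,0,0,45,0,0,0,0,0,0,45]
}}

```text
t: 21.28
tool_pos: [0.468, -0.3751, -0.0187]
tool_rot: [-3.133, 0.182, 0.008]
contact_force: [-0.5, 0.1, -0.8]
opening: 0.0447
grip_force: 0.0
```

{"name": "jog_arm", "arguments": {
  "commands": [0,0,0,0,0,0,10,0,0,0,0,0,0,10,0,0,0,0,0,0,10,0,0,0,0,0,0,10,0,0,-0.2,0,0,0,10,0,0,-0.4,0,0,0,10,0,0,-0.7,0,0,0,10,0,0,-0.8,0,0,0,10,0,0,-0.8,0,0,0,10,0,0,-0.8,0,0,0,10,0,0,0,0,0,0,10],
  "newtons": 60
}}

```text
t: 22.65
tool_pos: [0.4716, -0.3785, 0.2123]
tool_rot: [3.129, -0.182, 0.009]
contact_force: [-0.6, -1.2, -0.4]
opening: 0.0247
grip_force: 61.1
```

```bash
python3 - <<'E'
from h import *
find('wrist',['blank'],.4)
p,M,o=state();print(o['opening'],o['grip_force'])
U=np.array([.0958,.9954]); O=np.array([.6576,.010]); c=O+U*.015
plan([(*c,.22,84.5,10,.6,2)])
E
```

```text
blank 0.69 ztop 260.6 c [ 481.4 -379.7] size [26.5 99.8] long axis deg -6.6 bbox [274. 170. 350. 406.]
blank 0.5 ztop 45.6 c [ 470.2 -310.4] size [229.2 199.3] long axis deg 87.1 bbox [113. 108. 362. 315.]
0.02489799197411002 61.121013164520264
from [ 0.4695 -0.3764  0.206 ] yaw -6.7
[ 0.13, -0.39, -0.01, 0, 0, -0.88, 10, 0.16, -0.38, -0.01, 0, 0, -0.88, 10, 0.2, -0.36, -0.01, 0, 0, -0.88, 10, 0.23, -0.34, -0.01, 0, 0, -0.88, 10, 0.26, -0.32, -0.01, 0, 0, -0.89, 10, 0.28, -0.3, -0.01, 0, 0, -0.88, 10, 0.31, -0.27, -0.01, 0, 0, -0.89, 10, 0.33, -0.24, -0.02, 0, 0, -0.88, 10, 0.35, -0.21, -0.01, 0, 0, -0.89, 10, 0.37, -0.18, -0.02, 0, 0, -0.88, 10, 0.38, -0.15, -0.01, 0, 0, -0.89, 10, 0.4, -0.11, -0.02, 0, 0, -0.88, 10, 0.4, -0.07, -0.01, 0, 0, -0.89, 10, 0.41, -0.04, -0.02, 0, 0, -0.88, 10, 0.41, 0, -0.01, 0, 0, -0.89, 10, 0.41, 0.03, -0.02, 0, 0, -0.88, 10, 0.41, 0.07, -0.01, -0.01, 0, -0.89, 10, 0.4, 0.11, -0.02, 0, 0.01, -0.88, 10, 0, 0, 0, 0, 0, 0, 10, 0, 0, 0, 0, 0, 0, 10 ] 20
```

{"name": "jog_arm", "arguments": {
  "commands": [0.13,-0.39,-0.01,0,0,-0.88,10,0.16,-0.38,-0.01,0,0,-0.88,10,0.2,-0.36,-0.01,0,0,-0.88,10,0.23,-0.34,-0.01,0,0,-0.88,10,0.26,-0.32,-0.01,0,0,-0.89,10,0.28,-0.3,-0.01,0,0,-0.88,10,0.31,-0.27,-0.01,0,0,-0.89,10,0.33,-0.24,-0.02,0,0,-0.88,10,0.35,-0.21,-0.01,0,0,-0.89,10,0.37,-0.18,-0.02,0,0,-0.88,10,0.38,-0.15,-0.01,0,0,-0.89,10,0.4,-0.11,-0.02,0,0,-0.88,10,0.4,-0.07,-0.01,0,0,-0.89,10,0.41,-0.04,-0.02,0,0,-0.88,10,0.41,0,-0.01,0,0,-0.89,10,0.41,0.03,-0.02,0,0,-0.88,10,0.41,0.07,-0.01,0,0,-0.89,10,0.4,0.11,-0.02,0,0,-0.88,10,0,0,0,0,0,0,10,0,0,0,0,0,0,10]
}}

```text
t: 25.25
tool_pos: [0.6582, 0.0246, 0.2176]
tool_rot: [-2.324, -2.109, 0.006]
contact_force: [0.7, -0.1, -0.5]
opening: 0.0243
grip_force: 61.1
```

```bash
python3 - <<'E'
from h import *
im=find('wrist',['blank'],.3,band=.012);save(im,'w4')
p,M,o=state();print(p,o['opening'],o['grip_force'],np.array(o['tool_rot']))
P,u,v=pts(im); Q=(P-p)@M*1000; I=im['image'][v,u].astype(int)
g=(I[:,1]>I[:,0]*1.5)&(I[:,1]>I[:,2]*1.3)&(P[:,2]>.17)
r=cv2.minAreaRect(Q[g,:2].astype(np.float32));print(g.sum(),r,Q[g].min(0),Q[g].max(0))
U=np.array([.0958,.9954]); O=np.array([.6576,.010]); c=O+U*.015
plan([(*c,.10,84.5,10,.5),(*c,.055,84.5,10,.15,1)])
E
```

```text
blank 0.88 ztop 265.8 c [659.8  34.2] size [100.7  25.8] long axis deg 84.4 bbox [277. 169. 348. 408.]
[0.65850553 0.02424675 0.21860793] 0.024553756865164568 61.1113178730011 [-2.32492458 -2.10899578  0.00431036]
15689 ((10.047195434570312, -0.31418704986572266), (100.70780181884766, 27.322057723999023), 0.12415258586406708) [-40.30979641 -13.97239663 -99.63808038] [ 60.42044648  13.34880124 -21.47701401]
from [0.6585 0.0242 0.2186] yaw 84.4
[ 0, 0, 0.49, -0.01, 0, 0, 10, 0, 0, 0.5, -0.01, 0, 0, 10, 0.01, 0.01, 0.49, -0.01, 0, -0.01, 10, 0, 0, 0.5, -0.01, 0, 0, 10, 0, 0, 0.15, 0, 0, 0, 10, 0, 0, 0.15, 0, 0, 0, 10, 0, 0, 0.15, 0, 0, 0, 10, 0, 0, 0.15, 0, 0, 0, 10, 0, 0, 0.15, 0, 0, 0, 10, 0, 0, 0, 0, 0, 0, 10 ] 10
```

View pics/w4.png

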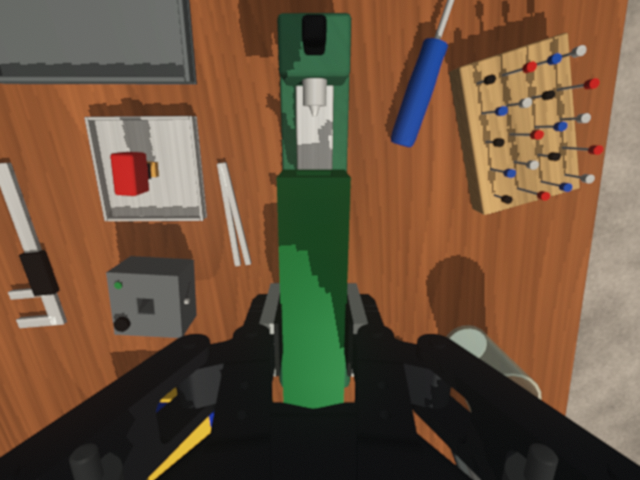

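The blank is held straight, with its front end at (313,172) and on the lathe line. The tailstock is back at the top, and the plug is in the dish at (130,172).

{"name": "jog_arm", "arguments": {
  "commands": [0,0,0.49,0,0,0,10,0,0,0.5,0,0,0,10,0.01,0.01,0.49,0,0,0,10,0,0,0.5,0,0,0,10,0,0,0.15,0,0,0,10,0,0,0.15,0,0,0,10,0,0,0.15,0,0,0,10,0,0,0.15,0,0,0,10,0,0,0.15,0,0,0,10,0,0,0,0,0,0,10]
}}

```text
t: 26.6
tool_pos: [0.6588, 0.0257, 0.0546]
tool_rot: [-2.323, -2.11, 0.004]
contact_force: [-0.1, 0.1, -1.2]
opening: 0.025
grip_force: 61.1
```

{"name": "jog_arm", "arguments": {
  "commands": [0,0,0.07,0,0,0,10,0,0,0.07,0,0,0,10,0,0,0.05,0,0,0,10,0,0,0,0,0,0,10]
}}

```text
t: 27.1
tool_pos: [0.6593, 0.0256, 0.0441]
tool_rot: [-2.324, -2.111, 0.003]
contact_force: [0.1, 0.1, -0.6]
opening: 0.0251
grip_force: 61.1
```

{"name": "jog_arm", "arguments": {
  "commands": [0,0,0.03,0,0,0,10,0,0,0.03,0,0,0,10,0,0,0,0,0,0,10]
}}

```text
t: 27.48
tool_pos: [0.6598, 0.0256, 0.0416]
tool_rot: [-2.325, -2.112, 0.002]
contact_force: [-1.4, -0.3, 2.7]
opening: 0.0247
grip_force: 61.5
```

{"name": "jog_arm", "arguments": {
  "commands": [0,0,0,0,0,0,45,0,0,0,0,0,0,45,0,0,0,0,0,0,45,0,0,-0.3,0,0,0,45,0,0,-0.6,0,0,0,45,0,0,-0.8,0,0,0,45,0,0,-0.8,0,0,0,45,0,0,-0.6,0,0,0,45,0,0,0,0,0,0,45]
}}

```text
t: 28.6
tool_pos: [0.6624, 0.0254, 0.2336]
tool_rot: [2.321, 2.108, 0.009]
contact_force: [-0.2, 0.7, -0.5]
opening: 0.0448
grip_force: 0.0
```

```bash
cat >> h.py <<'E'
def lathe(c='wrist'):
    im=eyes.get_image(c); P,u,v=pts(im); a=np.radians(84.5); U=np.array([np.cos(a),np.sin(a)]); V=np.array([U[1],-U[0]]); o=np.array([.6576,.010])
    y=(P[:,:2]-o)@U*1000; x=(P[:,:2]-o)@V*1000; z=P[:,2]*1000
    for d in nets.silhouettes(c,'blank')[:2]:
        k=d['mask'][v,u]&(abs(z-87)<8)
        if k.sum()<20: continue
        r=cv2.minAreaRect(np.c_[x[k],y[k]].astype(np.float32)); print('blank p',d['p'],'lathe xy',np.round(r[0],1),np.round(r[1],1),round(r[2],1),'ztop',np.median(z[k]).round(1),'zrange',np.percentile(z[k],[2,98]).round(1))
    k=(z>133)&(z<145)&(y>85)&(y<175)&(abs(x)<20)
    if k.any(): print('post y',np.percentile(y[k],[2,98]).round(1),'x',np.percentile(x[k],[2,98]).round(1))
    return im
E
python3 - <<'E'
from h import *
lathe('wrist');lathe('top')
U=np.array([.0958,.9954]); O=np.array([.6576,.010]); c=O+U*.1515
plan([(*c,.2,84.5,45,.7),(*c,.074,84.5,45,.4,1)])
E
```

```text
blank p 0.9 lathe xy [ 1.1 15.4] [ 26.  120.1] 0.1 ztop 89.0 zrange [87.4 90.4]
post y [144.  158.8] x [-8.1  6.9]
post y [143.5 158.5] x [-9.8  5.8]
from [0.659  0.0256 0.2252] yaw 84.5
[ 0.57, 0, 0.1, -0.01, 0, 0, 45, 0.56, 0, 0.11, -0.01, 0, 0, 45, 0.57, 0, 0.1, -0.01, 0, 0, 45, 0.56, 0, 0.11, -0.02, 0, 0, 45, 0, 0, 0.35, 0, 0, 0, 45, 0, 0, 0.35, 0, 0, 0, 45, 0, 0, 0.35, 0, 0, 0, 45, 0, 0, 0.35, 0, 0, 0, 45, 0, 0, 0.35, 0, 0, 0, 45, 0, 0, 0.35, 0, 0, 0, 45, 0, 0, 0, 0, 0, 0, 45 ] 11
```

{"name": "jog_arm", "arguments": {
  "commands": [0.57,0,0.1,0,0,0,45,0.56,0,0.11,0,0,0,45,0.57,0,0.1,0,0,0,45,0.56,0,0.11,0,0,0,45,0,0,0.35,0,0,0,45,0,0,0.35,0,0,0,45,0,0,0.35,0,0,0,45,0,0,0.35,0,0,0,45,0,0,0.35,0,0,0,45,0,0,0.35,0,0,0,45,0,0,0,0,0,0,45,0,0,0,0,0,0,5,0,0,0,0,0,0,5,0,0,0,0,0,0,5,0,0,0,0,0,0,5]
}}

```text
t: 30.68
tool_pos: [0.6712, 0.1609, 0.0771]
tool_rot: [-2.322, -2.11, 0.006]
contact_force: [-8.8, -1.2, 4.0]
opening: 0.015
grip_force: 61.0
```

{"name": "jog_arm", "arguments": {
  "commands": [-0.05,0,0,0,0,0,5,-0.1,0,0,0,0,0,5,-0.1,0,0,0,0,0,5,-0.1,0,0,0,0,0,5,-0.1,0,0,0,0,0,5,-0.1,0,0,0,0,0,5,-0.1,0,0,0,0,0,5,-0.08,0,0,0,0,0,5,-0.06,0,0,0,0,0,5,0,0,0,0,0,0,5],
  "newtons": 70
}}

```text
t: 31.92
tool_pos: [0.6668, 0.1144, 0.0772]
tool_rot: [-2.321, -2.11, 0.004]
contact_force: [-8.7, 2.1, 3.9]
opening: 0.0147
grip_force: 68.1
```

Moved 46.7 mm so far; the rest goes slowly while I watch the force.

{"name": "jog_arm", "arguments": {
  "commands": [-0.03,0,0,0,0,0,5,-0.03,0,0,0,0,0,5,0,0,0,0,0,0,5]
}}

```text
t: 32.3
tool_pos: [0.6664, 0.1112, 0.0771]
tool_rot: [-2.321, -2.11, 0.003]
contact_force: [-9.1, 2.6, 4.1]
opening: 0.015
grip_force: 68.2
```

{"name": "jog_arm", "arguments": {
  "commands": [-0.02,0,0,0,0,0,5,-0.02,0,0,0,0,0,5,0,0,0,0,0,0,5]
}}

```text
t: 32.67
tool_pos: [0.6665, 0.1112, 0.0772]
tool_rot: [-2.319, -2.109, -0.002]
contact_force: [-6.2, 10.8, 2.0]
opening: 0.015
grip_force: 68.0
```

{"name": "jog_arm", "arguments": {
  "commands": [0,0,0,0,0,0,45,0,0,0,0,0,0,45,0,0,0,0,0,0,45,0,0,-0.5,0,0,0,45,0,0,-0.9,0,0,0,45,0,0,-0.9,0,0,0,45,-0.8,0,-0.4,0,0,0,45,-0.9,0,0,0,0,0,45,-0.5,0,0,0,0,0,45,0,0,0,0,0,0,45]
}}

```text
t: 33.92
tool_pos: [0.655, -0.0264, 0.2379]
tool_rot: [-2.329, -2.107, 0.002]
contact_force: [0.6, -0.1, 0.8]
opening: 0.0447
grip_force: 0.0
```

```bash
python3 - <<'E'
from h import *
lathe('wrist');lathe('top'); find('top',['bar1'],.5)
plan([(.50,-.12,.22,40,45,.75),(.515,-.312,.12,4,36,.75)])
E
```

```text
blank p 0.9 lathe xy [ 1.3 -0.3] [119.4  26. ] 89.9 ztop 89.0 zrange [87.5 90.4]
post y [ 93.9 108.9] x [-7.7  7.6]
post y [ 93.2 108.9] x [-9.   5.1]
bar1 0.85 ztop 28.8 c [ 633.7 -258. ] size [47.8 22.9] long axis deg 57.3 bbox [420. 188. 444. 207.]
bar1 0.8 ztop 33.7 c [ 427.6 -245.9] size [24.3 52. ] long axis deg -10.3 bbox [421. 273. 435. 298.]
bar1 0.63 ztop 33.9 c [ 515.  -310.7] size [51.1 24.8] long axis deg 5.6 bbox [449. 235. 465. 257.]
bar1 0.57 ztop 28.6 c [ 301.  -335.5] size [20.9 50.9] long axis deg -76.1 bbox [458. 329. 484. 345.]
bar1 0.52 ztop 33.2 c [ 519.  -248.2] size [23.2 51.5] long axis deg -3.4 bbox [422. 233. 436. 259.]
bar1 0.51 ztop 29.5 c [ 733.1 -207.2] size [50.6 24.3] long axis deg 68.7 bbox [396. 148. 417. 171.]
from [ 0.6552 -0.0229  0.2376] yaw 84.6
[ -0.21, -0.27, 0.03, 0, 0, 0.86, 45, -0.23, -0.25, 0.03, 0, 0, 0.87, 45, -0.25, -0.23, 0.03, 0, 0, 0.86, 45, -0.27, -0.21, 0.03, 0, 0, 0.87, 45, -0.28, -0.18, 0.04, 0, 0, 0.86, 45, -0.3, -0.16, 0.03, 0, 0, 0.87, 45, -0.31, -0.13, 0.04, -0.01, 0, 0.86, 45, -0.32, -0.11, 0.03, 0, 0.01, 0.87, 45, -0.33, -0.07, 0.04, -0.01, 0, 0.86, 45, -0.27, 0.37, 0.24, 0, 0, 0.9, 36, -0.23, 0.4, 0.24, 0, 0, 0.9, 36, -0.2, 0.41, 0.24, 0, 0, 0.9, 36, -0.16, 0.43, 0.24, 0, 0, 0.9, 36, -0.12, 0.44, 0.23, 0, 0, 0.89, 36, -0.07, 0.45, 0.24, 0, 0, 0.9, 36, -0.04, 0.46, 0.23, 0, 0, 0.89, 36 ] 16
```

{"name": "jog_arm", "arguments": {
  "commands": [-0.21,-0.27,0.03,0,0,0.86,45,-0.23,-0.25,0.03,0,0,0.87,45,-0.25,-0.23,0.03,0,0,0.86,45,-0.27,-0.21,0.03,0,0,0.87,45,-0.28,-0.18,0.04,0,0,0.86,45,-0.3,-0.16,0.03,0,0,0.87,45,-0.31,-0.13,0.04,0,0,0.86,45,-0.32,-0.11,0.03,0,0,0.87,45,-0.33,-0.07,0.04,0,0,0.86,45,-0.27,0.37,0.24,0,0,0.9,42,-0.23,0.4,0.24,0,0,0.9,42,-0.2,0.41,0.24,0,0,0.9,42,-0.16,0.43,0.24,0,0,0.9,42,-0.12,0.44,0.23,0,0,0.89,42,-0.07,0.45,0.24,0,0,0.9,42,-0.04,0.46,0.23,0,0,0.89,42,0,0,0,0,0,0,42]
}}

```text
t: 36.35
tool_pos: [0.5136, -0.3129, 0.1188]
tool_rot: [-3.138, -0.107, 0.006]
contact_force: [0.4, 0.5, 0.7]
opening: 0.0419
grip_force: 0.0
```

```bash
python3 - <<'E'
from h import *
plan([(.5155,-.3118,.10,4.2,42,.5),(.5155,-.3118,-.017,4.2,42,.5,1)])
E
```

```text
from [ 0.5136 -0.3129  0.1188] yaw 3.9
[ 0.03, -0.02, 0.31, -0.02, 0.04, -0.05, 42, 0, 0, 0.49, 0, 0, 0, 42, 0, 0, 0.49, 0, 0, 0, 42, 0, 0, 0.49, 0, 0, 0, 42, 0, 0, 0.48, 0, 0, 0, 42, 0, 0, 0, 0, 0, 0, 42 ] 6
```

```bash
python3 - <<'E'
import re
s=open('h.py').read()
s=s.replace('def plan(wps):','def plan(wps,start=None):').replace("    p,M,_=state(); print('from'","    p,M,_=state()\n    if start: p,M=np.array(start[:3]),down(start[3])\n    print('from'")
open('h.py','w').write(s)
E
cat > g.py <<'E'
from h import *
def carry(a,b,far=84.4):
    print('PICK'); plan([(*a[:2],.08,a[2],42,.6),(*a[:2],-.017,a[2],42,.45,1),(*a[:2],-.017,a[2],8,.5,4),(*a[:2],.13,a[2],8,.6)])
    print('GO'); plan([(*b,.11,far,8,.75),(*b,.03,far,8,.6)],(*a[:2],.13,a[2]))
    print('DOWN'); plan([(*b,-.015,far,8,.15,1),(*b,-.015,far,42,.2,3),(*b,.16,far,42,.6)],(*b,.03,far))
E
python3 -c "
from g import *
carry((.5155,-.3118,4.2),(.4555,.215))"
```

```text
PICK
from [ 0.5136 -0.3129  0.1188] yaw 3.9
[ 0.02, -0.01, 0.32, -0.01, 0.02, -0.02, 42, 0.01, -0.01, 0.33, -0.01, 0.02, -0.03, 42, 0, 0, 0.4, 0, 0, 0, 42, 0, 0, 0.4, 0, 0, 0, 42, 0, 0, 0.41, 0, 0, 0, 42, 0, 0.01, 0.4, 0, 0, 0, 42, 0, 0, 0, 0, 0, 0, 42, 0, 0, 0, 0, 0, 0, 8, 0, 0, 0, 0, 0, 0, 8, 0, 0, 0, 0, 0, 0, 8, 0, 0, 0, 0, 0, 0, 8, 0, 0, 0, 0, 0, 0, 8, 0, 0, -0.49, 0, 0, 0, 8, 0, 0, -0.49, 0, 0, 0, 8, 0, 0, -0.49, 0, 0, 0, 8, 0, 0, -0.49, 0, 0, 0, 8, 0, -0.01, -0.49, 0, 0, 0, 8 ] 17
GO
from [ 0.5155 -0.3118  0.13  ] yaw 4.2
[ -0.02, -0.55, 0.02, 0, 0, -0.87, 8, 0.03, -0.55, 0.02, 0, 0, -0.88, 8, 0.07, -0.55, 0.02, 0, 0, -0.87, 8, 0.12, -0.54, 0.02, 0, 0, -0.88, 8, 0.17, -0.53, 0.02, 0, 0, -0.87, 8, 0.21, -0.51, 0.02, 0, 0, -0.88, 8, 0.26, -0.49, 0.02, 0, 0, -0.87, 8, 0.3, -0.46, 0.02, 0, 0, -0.88, 8, 0.34, -0.44, 0.02, 0, 0, -0.87, 8, 0.37, -0.4, 0.02, 0, 0, -0.88, 8, 0.41, -0.37, 0.02, 0, 0, -0.87, 8, 0.44, -0.33, 0.02, 0, 0, -0.88, 8, 0.47, -0.3, 0.02, 0, 0, -0.87, 8, 0.49, -0.25, 0.02, 0, 0, -0.88, 8, 0.51, -0.21, 0.03, 0, 0, -0.87, 8, 0.53, -0.16, 0.02, 0, 0, -0.88, 8, 0, 0, 0.45, 0, 0, 0, 8, 0, 0, 0.44, 0, 0, 0, 8, 0, 0, 0.45, 0, 0, 0, 8 ] 19
DOWN
from [0.4555 0.215  0.03  ] yaw 84.4
[ 0, 0, 0.15, 0, 0, 0, 8, 0, 0, 0.15, 0, 0, 0, 8, 0, 0, 0.15, 0, 0, 0, 8, 0, 0, 0.15, 0, 0, 0, 8, 0, 0, 0.15, 0, 0, 0, 8, 0, 0, 0, 0, 0, 0, 8, 0, 0, 0, 0, 0, 0, 42, 0, 0, 0, 0, 0, 0, 42, 0, 0, 0, 0, 0, 0, 42, 0, 0, 0, 0, 0, 0, 42, 0, 0, -0.58, 0, 0, 0, 42, 0, 0, -0.58, 0, 0, 0, 42, 0, 0, -0.59, 0, 0, 0, 42, 0, 0, -0.58, 0, 0, 0, 42, 0, 0, -0.59, 0, 0, 0, 42 ] 15
```

{"name": "jog_arm", "arguments": {
  "commands": [0.02,-0.01,0.32,-0.01,0.02,-0.02,42,0.01,-0.01,0.33,-0.01,0.02,-0.03,42,0,0,0.4,0,0,0,42,0,0,0.4,0,0,0,42,0,0,0.41,0,0,0,42,0,0,0.4,0,0,0,42,0,0,0,0,0,0,42,0,0,0,0,0,0,8,0,0,0,0,0,0,8,0,0,0,0,0,0,8,0,0,0,0,0,0,8,0,0,0,0,0,0,8,0,0,-0.49,0,0,0,8,0,0,-0.49,0,0,0,8,0,0,-0.49,0,0,0,8,0,0,-0.49,0,0,0,8,0,0,-0.49,0,0,0,8],
  "newtons": 60
}}

```text
t: 38.48
tool_pos: [0.5154, -0.3113, 0.1326]
tool_rot: [3.138, 0.116, 0.003]
contact_force: [-0.7, -0.6, -0.6]
opening: 0.023
grip_force: 60.8
```

{"name": "jog_arm", "arguments": {
  "commands": [-0.02,-0.55,0.02,0,0,-0.87,8,0.03,-0.55,0.02,0,0,-0.88,8,0.07,-0.55,0.02,0,0,-0.87,8,0.12,-0.54,0.02,0,0,-0.88,8,0.17,-0.53,0.02,0,0,-0.87,8,0.21,-0.51,0.02,0,0,-0.88,8,0.26,-0.49,0.02,0,0,-0.87,8,0.3,-0.46,0.02,0,0,-0.88,8,0.34,-0.44,0.02,0,0,-0.87,8,0.37,-0.4,0.02,0,0,-0.88,8,0.41,-0.37,0.02,0,0,-0.87,8,0.44,-0.33,0.02,0,0,-0.88,8,0.47,-0.3,0.02,0,0,-0.87,8,0.49,-0.25,0.02,0,0,-0.88,8,0.51,-0.21,0.03,0,0,-0.87,8,0.53,-0.16,0.02,0,0,-0.88,8,0,0,0.45,0,0,0,8,0,0,0.44,0,0,0,8,0,0,0.45,0,0,0,8]
}}

```text
t: 40.85
tool_pos: [0.4557, 0.2154, 0.0299]
tool_rot: [2.324, 2.11, 0.002]
contact_force: [-0.2, 0.5, -0.5]
opening: 0.0231
grip_force: 61.0
```

{"name": "jog_arm", "arguments": {
  "commands": [0,0,0.15,0,0,0,8,0,0,0.15,0,0,0,8,0,0,0.15,0,0,0,8,0,0,0.15,0,0,0,8,0,0,0.13,0,0,0,8,0,0,0,0,0,0,8,0,0,0,0,0,0,42,0,0,0,0,0,0,42,0,0,0,0,0,0,42,0,0,0,0,0,0,42,0,0,-0.58,0,0,0,42,0,0,-0.58,0,0,0,42,0,0,-0.59,0,0,0,42,0,0,-0.58,0,0,0,42,0,0,-0.59,0,0,0,42]
}}

```text
t: 42.72
tool_pos: [0.4552, 0.2154, 0.1631]
tool_rot: [2.325, 2.109, 0.001]
contact_force: [0.2, 1.2, -0.3]
opening: 0.0418
grip_force: 0.0
```

```bash
python3 - <<'E'
from h import *
find('top',['bar1','plug'],.4)
plan([(.52,-.249,.12,-4,42,.75)])
E
```

```text
bar1 0.84 ztop 28.5 c [ 301.2 -335.4] size [20.7 53.5] long axis deg -74.5 bbox [457. 334. 483. 347.]
bar1 0.72 ztop 28.8 c [ 732.1 -206.8] size [50.3 24.1] long axis deg 66.1 bbox [397. 148. 419. 169.]
bar1 0.56 ztop 28.7 c [ 635.6 -257. ] size [51.3 22.3] long axis deg 51.3 bbox [418. 189. 444. 208.]
bar1 0.54 ztop 34.2 c [ 518.4 -247.7] size [20.6 47.7] long axis deg -6.1 bbox [422. 235. 435. 257.]
bar1 0.52 ztop 33.4 c [ 427.4 -245.7] size [24.2 50.9] long axis deg -10.6 bbox [424. 273. 435. 296.]
bar1 0.41 ztop 33.9 c [452.8 193.9] size [11.1 21.2] long axis deg -1.2 bbox [233. 271. 240. 279.]
plug 0.63 ztop 65.7 c [480.8  74.5] size [35.5 19.2] long axis deg 82.9 bbox [277. 253. 296. 267.]
from [0.4569 0.216  0.1645] yaw 84.4
[ -0.42, 0.1, 0.04, 0, 0, 0.86, 42, -0.41, 0.14, 0.04, 0, 0, 0.86, 42, -0.4, 0.17, 0.04, 0, 0, 0.86, 42, -0.38, 0.2, 0.04, 0, 0, 0.86, 42, -0.37, 0.24, 0.04, 0, 0, 0.86, 42, -0.34, 0.27, 0.04, 0, -0.01, 0.86, 42, -0.32, 0.29, 0.04, 0, 0, 0.86, 42, -0.29, 0.32, 0.04, 0, -0.01, 0.86, 42, -0.26, 0.35, 0.04, 0, -0.01, 0.86, 42, -0.23, 0.37, 0.04, 0, 0, 0.86, 42, -0.2, 0.39, 0.04, 0, -0.01, 0.85, 42, -0.17, 0.4, 0.05, 0.01, -0.01, 0.86, 42, -0.13, 0.41, 0.04, 0, 0, 0.85, 42, -0.1, 0.42, 0.05, 0.01, -0.01, 0.86, 42, -0.06, 0.43, 0.04, 0, 0, 0.85, 42, -0.03, 0.44, 0.05, 0.01, -0.01, 0.86, 42, 0.01, 0.43, 0.04, 0, 0, 0.85, 42, 0.06, 0.44, 0.05, 0.01, -0.01, 0.86, 42 ] 18
```

{"name": "jog_arm", "arguments": {
  "commands": [-0.42,0.1,0.04,0,0,0.86,42,-0.41,0.14,0.04,0,0,0.86,42,-0.4,0.17,0.04,0,0,0.86,42,-0.38,0.2,0.04,0,0,0.86,42,-0.37,0.24,0.04,0,0,0.86,42,-0.34,0.27,0.04,0,0,0.86,42,-0.32,0.29,0.04,0,0,0.86,42,-0.29,0.32,0.04,0,0,0.86,42,-0.26,0.35,0.04,0,0,0.86,42,-0.23,0.37,0.04,0,0,0.86,42,-0.2,0.39,0.04,0,0,0.85,42,-0.17,0.4,0.05,0,0,0.86,42,-0.13,0.41,0.04,0,0,0.85,42,-0.1,0.42,0.05,0,0,0.86,42,-0.06,0.43,0.04,0,0,0.85,42,-0.03,0.44,0.05,0,0,0.86,42,0.01,0.43,0.04,0,0,0.85,42,0.06,0.44,0.05,0,0,0.86,42,0,0,0,0,0,0,42]
}}

```text
t: 45.25
tool_pos: [0.5174, -0.2503, 0.1149]
tool_rot: [-3.139, 0.113, 0.001]
contact_force: [-0.4, -0.1, -0.1]
opening: 0.0417
grip_force: 0.0
```

```bash
python3 -c "
from g import *
find('wrist',['bar1'],.5)
carry((.5198,-.2491,-4.0),(.4605,.283))"
```

```text
bar1 0.91 ztop 26.1 c [ 637.4 -256.9] size [53.1 23.8] long axis deg 51.8 bbox [265.  22. 351. 103.]
bar1 0.86 ztop 30.9 c [ 429.2 -246.1] size [23.8 54.6] long axis deg -9.8 bbox [301. 293. 333. 361.]
bar1 0.82 ztop 31.0 c [ 520.3 -249.4] size [23.  54.5] long axis deg -4.9 bbox [296. 189. 328. 261.]
bar1 0.56 ztop 25.9 c [ 307.4 -354.3] size [25.5 16.6] long axis deg 9.9 bbox [426. 406. 444. 442.]
PICK
from [ 0.5177 -0.2489  0.1156] yaw -4.0
[ 0.03, 0, 0.59, 0, 0, 0, 42, 0, 0, 0.41, 0, 0, 0, 42, 0, 0, 0.4, 0, 0, 0, 42, 0, 0, 0.41, 0, 0, 0, 42, 0, 0, 0.4, 0, 0, 0, 42, 0, 0, 0, 0, 0, 0, 42, 0, 0, 0, 0, 0, 0, 8, 0, 0, 0, 0, 0, 0, 8, 0, 0, 0, 0, 0, 0, 8, 0, 0, 0, 0, 0, 0, 8, 0, 0, 0, 0, 0, 0, 8, 0, 0, -0.49, 0, 0, 0, 8, 0, 0, -0.49, 0, 0, 0, 8, 0, 0, -0.49, 0, 0, 0, 8, 0, 0, -0.49, 0, 0, 0, 8, 0, 0, -0.49, 0, 0, 0, 8 ] 16
GO
from [ 0.5198 -0.2491  0.13  ] yaw -4.0
[ -0.09, -0.49, 0.02, 0, 0, -0.86, 8, -0.05, -0.49, 0.02, 0, 0, -0.86, 8, 0, -0.5, 0.02, 0, 0, -0.86, 8, 0.04, -0.49, 0.02, 0, 0, -0.86, 8, 0.08, -0.49, 0.02, 0, 0, -0.86, 8, 0.12, -0.48, 0.02, 0, 0, -0.86, 8, 0.16, -0.47, 0.
[... 190 characters left out ...]
 8, 0.37, -0.33, 0.02, 0, 0, -0.85, 8, 0.4, -0.29, 0.01, 0, 0, -0.86, 8, 0.42, -0.26, 0.02, 0, 0, -0.85, 8, 0.45, -0.22, 0.01, 0, 0, -0.86, 8, 0.46, -0.18, 0.02, 0, 0, -0.85, 8, 0.48, -0.15, 0.01, 0, 0, -0.86, 8, 0, 0, 0.45, 0, 0, 0, 8, 0, 0, 0.44, 0, 0, 0, 8 ] 20
[ 0, 0, 0.45, 0, 0, 0, 8 ] 1
DOWN
from [0.4605 0.283  0.03  ] yaw 84.4
[ 0, 0, 0.15, 0, 0, 0, 8, 0, 0, 0.15, 0, 0, 0, 8, 0, 0, 0.15, 0, 0, 0, 8, 0, 0, 0.15, 0, 0, 0, 8, 0, 0, 0.15, 0, 0, 0, 8, 0, 0, 0, 0, 0, 0, 8, 0, 0, 0, 0, 0, 0, 42, 0, 0, 0, 0, 0, 0, 42, 0, 0, 0, 0, 0, 0, 42, 0, 0, 0, 0, 0, 0, 42, 0, 0, -0.58, 0, 0, 0, 42, 0, 0, -0.58, 0, 0, 0, 42, 0, 0, -0.59, 0, 0, 0, 42, 0, 0, -0.58, 0, 0, 0, 42, 0, 0, -0.59, 0, 0, 0, 42 ] 15
```

{"name": "jog_arm", "arguments": {
  "commands": [0.03,0,0.59,0,0,0,42,0,0,0.41,0,0,0,42,0,0,0.4,0,0,0,42,0,0,0.41,0,0,0,42,0,0,0.4,0,0,0,42,0,0,0,0,0,0,42,0,0,0,0,0,0,8,0,0,0,0,0,0,8,0,0,0,0,0,0,8,0,0,0,0,0,0,8,0,0,0,0,0,0,8,0,0,-0.49,0,0,0,8,0,0,-0.49,0,0,0,8,0,0,-0.49,0,0,0,8,0,0,-0.49,0,0,0,8,0,0,-0.49,0,0,0,8]
}}

```text
t: 47.35
tool_pos: [0.5199, -0.2497, 0.1319]
tool_rot: [3.139, -0.11, 0.002]
contact_force: [0.3, 0.5, -0.3]
opening: 0.023
grip_force: 61.4
```

{"name": "jog_arm", "arguments": {
  "commands": [-0.09,-0.49,0.02,0,0,-0.86,8,-0.05,-0.49,0.02,0,0,-0.86,8,0,-0.5,0.02,0,0,-0.86,8,0.04,-0.49,0.02,0,0,-0.86,8,0.08,-0.49,0.02,0,0,-0.86,8,0.12,-0.48,0.02,0,0,-0.86,8,0.16,-0.47,0.02,0,0,-0.86,8,0.2,-0.45,0.02,0,0,-0.86,8,0.24,-0.43,0.02,0,0,-0.85,8,0.28,-0.41,0.02,0,0,-0.86,8,0.31,-0.39,0.02,0,0,-0.85,8,0.34,-0.36,0.02,0,0,-0.86,8,0.37,-0.33,0.02,0,0,-0.85,8,0.4,-0.29,0.01,0,0,-0.86,8,0.42,-0.26,0.02,0,0,-0.85,8,0.45,-0.22,0.01,0,0,-0.86,8,0.46,-0.18,0.02,0,0,-0.85,8,0.48,-0.15,0.01,0,0,-0.86,8,0,0,0.45,0,0,0,8,0,0,0.44,0,0,0,8]
}}

```text
t: 49.85
tool_pos: [0.4611, 0.2827, 0.0566]
tool_rot: [2.325, 2.109, 0.001]
contact_force: [0.8, -0.7, -0.1]
opening: 0.0224
grip_force: 61.4
```

{"name": "jog_arm", "arguments": {
  "commands": [0,0,0.45,0,0,0,8,0,0,0.15,0,0,0,8,0,0,0.15,0,0,0,8,0,0,0.15,0,0,0,8,0,0,0.15,0,0,0,8,0,0,0.13,0,0,0,8,0,0,0,0,0,0,8,0,0,0,0,0,0,42,0,0,0,0,0,0,42,0,0,0,0,0,0,42,0,0,0,0,0,0,42,0,0,-0.58,0,0,0,42,0,0,-0.58,0,0,0,42,0,0,-0.59,0,0,0,42,0,0,-0.58,0,0,0,42,0,0,-0.59,0,0,0,42]
}}

```text
t: 51.85
tool_pos: [0.4608, 0.2824, 0.163]
tool_rot: [2.326, 2.108, 0.001]
contact_force: [-0.0, -0.2, 0.6]
opening: 0.0421
grip_force: 0.0
```

```bash
python3 - <<'E'
from h import *
find('top',['bar1'],.4)
plan([(.429,-.246,.12,-9.5,42,.75)])
E
```

```text
bar1 0.85 ztop 34.1 c [ 426.4 -245.6] size [21.2 49.3] long axis deg -7.1 bbox [423. 271. 432. 298.]
bar1 0.73 ztop 28.2 c [ 732.3 -206.8] size [50.6 23.9] long axis deg 67.3 bbox [395. 149. 416. 170.]
bar1 0.69 ztop 33.2 c [454.7 214.4] size [53.2 23.3] long axis deg 87.5 bbox [214. 269. 239. 283.]
bar1 0.68 ztop 28.3 c [ 635.7 -257. ] size [51.4 25. ] long axis deg 50.4 bbox [419. 187. 446. 208.]
bar1 0.66 ztop 28.2 c [ 301.3 -336.1] size [21.5 53.8] long axis deg -76.1 bbox [460. 331. 484. 346.]
bar1 0.61 ztop 33.5 c [458.5 268.4] size [28.  21.1] long axis deg 89.0 bbox [197. 268. 213. 282.]
from [0.4637 0.2837 0.1673] yaw 84.4
[ -0.47, 0.01, 0.04, 0, -0.01, 0.86, 42, -0.46, 0.05, 0.04, 0, -0.01, 0.86, 42, -0.46, 0.09, 0.04, 0, -0.01, 0.86, 42, -0.45, 0.13, 0.04, 0, -0.01, 0.86, 42, -0.43, 0.17, 0.04, 0, -0.01, 0.86, 42, -0.42, 0.21, 0.04, 0, -0.01, 0.86, 42, -0.4, 0.24, 0.04, 0.01, -0.01, 0.86, 42, -0.37, 0.28, 0.04, 0, 0, 0.86, 42, -0.35, 0.31, 0.04, 0.01, -0.01, 0.86, 42, -0.32, 0.34, 0.04, 0, 0, 0.86, 42, -0.29, 0.36, 0.04, 0.01, -0.01, 0.87, 42, -0.26, 0.39, 0.05, 0, 0, 0.86, 42, -0.22, 0.41, 0.04, 0.01, -0.01, 0.87, 42, -0.19, 0.42, 0.05, 0, 0, 0.86, 42, -0.15, 0.44, 0.04, 0.01, -0.01, 0.87, 42, -0.11, 0.45, 0.05, 0, 0, 0.86, 42, -0.08, 0.46, 0.04, 0.01, -0.01, 0.87, 42, -0.03, 0.46, 0.05, 0, 0, 0.86, 42, 0.01, 0.47, 0.04, 0.01, -0.01, 0.87, 42 ] 19
```

{"name": "jog_arm", "arguments": {
  "commands": [-0.47,0.01,0.04,0,0,0.86,42,-0.46,0.05,0.04,0,0,0.86,42,-0.46,0.09,0.04,0,0,0.86,42,-0.45,0.13,0.04,0,0,0.86,42,-0.43,0.17,0.04,0,0,0.86,42,-0.42,0.21,0.04,0,0,0.86,42,-0.4,0.24,0.04,0,0,0.86,42,-0.37,0.28,0.04,0,0,0.86,42,-0.35,0.31,0.04,0,0,0.86,42,-0.32,0.34,0.04,0,0,0.86,42,-0.29,0.36,0.04,0,0,0.87,42,-0.26,0.39,0.05,0,0,0.86,42,-0.22,0.41,0.04,0,0,0.87,42,-0.19,0.42,0.05,0,0,0.86,42,-0.15,0.44,0.04,0,0,0.87,42,-0.11,0.45,0.05,0,0,0.86,42,-0.08,0.46,0.04,0,0,0.87,42,-0.03,0.46,0.05,0,0,0.86,42,0.01,0.47,0.04,0,0,0.87,42,0,0,0,0,0,0,42]
}}

```text
t: 54.45
tool_pos: [0.4255, -0.2482, 0.1133]
tool_rot: [3.13, -0.264, 0.001]
contact_force: [-0.5, 0.9, -0.3]
opening: 0.042
grip_force: 0.0
```

```bash
python3 -c "
from g import *
find('wrist',['bar1'],.5)
carry((.4290,-.2462,-9.5),(.4665,.349))"
```

```text
bar1 0.61 ztop 31.0 c [ 429.  -246.2] size [23.  53.6] long axis deg -9.0 bbox [293. 193. 322. 264.]
bar1 0.57 ztop 25.6 c [ 311.8 -344.5] size [12.3 33.5] long axis deg -74.4 bbox [415. 314. 466. 346.]
PICK
from [ 0.4258 -0.2468  0.1136] yaw -9.5
[ 0.05, -0.02, 0.56, 0, -0.01, 0, 42, 0, 0, 0.4, 0, 0, 0, 42, 0, 0, 0.41, 0, 0, 0, 42, 0, 0, 0.4, 0, 0, 0, 42, 0, 0, 0.41, 0, 0, 0, 42, 0, 0, 0, 0, 0, 0, 42, 0, 0, 0, 0, 0, 0, 8, 0, 0, 0, 0, 0, 0, 8, 0, 0, 0, 0, 0, 0, 8, 0, 0, 0, 0, 0, 0, 8, 0, 0, 0, 0, 0, 0, 8, 0, 0, -0.49, 0, 0, 0, 8, 0, 0, -0.49, 0, 0, 0, 8, 0, 0, -0.49, 0, 0, 0, 8, 0, 0, -0.49, 0, 0, 0, 8, 0, 0, -0.49, 0, 0, 0, 8 ] 16
GO
from [ 0.429  -0.2462  0.13  ] yaw -9.5
[ -0.05, -0.52, 0.02, 0, 0, -0.86, 8, -0.01, -0.52, 0.02, 0, 0, -0.86, 8, 0.04, -0.52, 0.02, 0, 0, -0.86, 8, 0.08, -0.52, 0.02, 0, 0, -0.86, 8, 0.12, -0.51, 0.02, 0, 0, -0.86, 8, 0.17, -0.5, 0.02, 0, 0, -0.86, 8, 0.21, -0.48, 0.02, 0, 0, -0.86, 8, 0.25, -0.46, 0.02, 0, 0, -0.86, 8, 0.29, -0.44, 0.02, 0, 0, -0.86, 8, 0.32, -0.41, 0.02, 0, 0, -0.86, 8, 0.36, -0.38, 0.01, 0, 0, -0.87, 8, 0.39, -0.35, 0.02, 0, 0, -0.86, 8, 0.42, -0.31, 0.01, 0, 0, -0.87, 8, 0.44, -0.27, 0.02, 0, 0, -0.86, 8, 0.47, -0.24, 0.01, 0, 0, -0.87, 8, 0.49, -0.19, 0.02, 0, 0, -0.86, 8, 0.5, -0.15, 0.01, 0, 0, -0.87, 8, 0.51, -0.11, 0.02, 0, 0, -0.86, 8, 0.52, -0.06, 0.01, 0, 0, -0.87, 8, 0, 0, 0.45, 0, 0, 0, 8 ] 20
[ 0, 0, 0.44, 0, 0, 0, 8, 0, 0, 0.45, 0, 0, 0, 8 ] 2
DOWN
from [0.4665 0.349  0.03  ] yaw 84.4
[ 0, 0, 0.15, 0, 0, 0, 8, 0, 0, 0.15, 0, 0, 0, 8, 0, 0, 0.15, 0, 0, 0, 8, 0, 0, 0.15, 0, 0, 0, 8, 0, 0, 0.15, 0, 0, 0, 8, 0, 0, 0, 0, 0, 0, 8, 0, 0, 0, 0, 0, 0, 42, 0, 0, 0, 0, 0, 0, 42, 0, 0, 0, 0, 0, 0, 42, 0, 0, 0, 0, 0, 0, 42, 0, 0, -0.58, 0, 0, 0, 42, 0, 0, -0.58, 0, 0, 0, 42, 0, 0, -0.59, 0, 0, 0, 42, 0, 0, -0.58, 0, 0, 0, 42, 0, 0, -0.59, 0, 0, 0, 42 ] 15
```

{"name": "jog_arm", "arguments": {
  "commands": [0.05,-0.02,0.56,0,0,0,42,0,0,0.4,0,0,0,42,0,0,0.41,0,0,0,42,0,0,0.4,0,0,0,42,0,0,0.41,0,0,0,42,0,0,0,0,0,0,42,0,0,0,0,0,0,8,0,0,0,0,0,0,8,0,0,0,0,0,0,8,0,0,0,0,0,0,8,0,0,0,0,0,0,8,0,0,-0.49,0,0,0,8,0,0,-0.49,0,0,0,8,0,0,-0.49,0,0,0,8,0,0,-0.49,0,0,0,8,0,0,-0.49,0,0,0,8]
}}

```text
t: 56.55
tool_pos: [0.429, -0.2466, 0.1313]
tool_rot: [3.13, -0.261, 0.003]
contact_force: [-0.4, -0.7, -0.9]
opening: 0.0229
grip_force: 61.0
```

{"name": "jog_arm", "arguments": {
  "commands": [-0.05,-0.52,0.02,0,0,-0.86,8,-0.01,-0.52,0.02,0,0,-0.86,8,0.04,-0.52,0.02,0,0,-0.86,8,0.08,-0.52,0.02,0,0,-0.86,8,0.12,-0.51,0.02,0,0,-0.86,8,0.17,-0.5,0.02,0,0,-0.86,8,0.21,-0.48,0.02,0,0,-0.86,8,0.25,-0.46,0.02,0,0,-0.86,8,0.29,-0.44,0.02,0,0,-0.86,8,0.32,-0.41,0.02,0,0,-0.86,8,0.36,-0.38,0.01,0,0,-0.87,8,0.39,-0.35,0.02,0,0,-0.86,8,0.42,-0.31,0.01,0,0,-0.87,8,0.44,-0.27,0.02,0,0,-0.86,8,0.47,-0.24,0.01,0,0,-0.87,8,0.49,-0.19,0.02,0,0,-0.86,8,0.5,-0.15,0.01,0,0,-0.87,8,0.51,-0.11,0.02,0,0,-0.86,8,0.52,-0.06,0.01,0,0,-0.87,8,0,0,0.45,0,0,0,8]
}}

```text
t: 59.05
tool_pos: [0.4691, 0.3513, 0.0852]
tool_rot: [2.322, 2.111, 0.01]
contact_force: [0.7, 0.1, -0.2]
opening: 0.0224
grip_force: 60.9
```

{"name": "jog_arm", "arguments": {
  "commands": [0,0,0.44,0,0,0,8,0,0,0.45,0,0,0,8,0,0,0.15,0,0,0,8,0,0,0.15,0,0,0,8,0,0,0.15,0,0,0,8,0,0,0.15,0,0,0,8,0,0,0.13,0,0,0,8,0,0,0,0,0,0,8,0,0,0,0,0,0,42,0,0,0,0,0,0,42,0,0,0,0,0,0,42,0,0,-0.4,0,0,0,42,0,0,-0.8,0,0,0,42,0,0,-0.9,0,0,0,42,0,0,-0.9,0,0,0,42,-0.9,0,-0.8,0,0,0,42,-0.9,0,0,0,0,0,42,-0.9,0,0,0,0,0,42,0,0,0,0,0,0,42]
}}

```text
t: 61.42
tool_pos: [0.4519, 0.1923, 0.208]
tool_rot: [2.33, 2.103, 0.002]
contact_force: [0.0, 0.1, -1.0]
opening: 0.0422
grip_force: 0.0
```

```bash
python3 - <<'E'
from h import *
im=find('wrist',['bar1','plug'],.4);save(im,'w9')
im=lathe('top');find('scene',['plug','blank','bar1'],.5); save(im,'t9'); print(state()[2]['t'])
E
```

```text
bar1 0.88 ztop 31.1 c [456.5 216.2] size [53.5 22.9] long axis deg 85.5 bbox [304. 154. 327. 208.]
bar1 0.73 ztop 31.2 c [462.2 273. ] size [53.1 22.8] long axis deg 76.7 bbox [297.  92. 332. 151.]
bar1 0.58 ztop 31.3 c [481.  324.3] size [53.4 22.8] long axis deg 75.0 bbox [312.  30. 348.  96.]
plug 0.55 ztop 63.9 c [480.  78.] size [41.7 17.1] long axis deg 88.7 bbox [340. 284. 361. 335.]
blank p 0.71 lathe xy [ 0.5 -0.1] [115.8  28.3] 89.3 ztop 88.4 zrange [80.9 93.7]
post y [ 93.4 108.6] x [-9.8  5.7]
plug 0.59 ztop 62.6 c [486.2  73.2] size [38.4 20.1] long axis deg 84.8 bbox [329. 222. 351. 252.]
blank 0.66 ztop 89.6 c [665.7   7.5] size [119.9  34.7] long axis deg 84.8 bbox [366. 255. 417. 298.]
blank 0.58 ztop 43.1 c [ 473.1 -310.5] size [231.3 202.6] long axis deg 86.9 bbox [122. 279. 290. 426.]
bar1 0.93 ztop 25.2 c [ 306.4 -338. ] size [24.7 52.9] long axis deg -77.2 bbox [124. 307. 157. 330.]
bar1 0.7 ztop 30.4 c [463.4 270.5] size [57.  25.4] long axis deg 78.3 bbox [373. 185. 394. 202.]
bar1 0.67 ztop 25.6 c [ 639.7 -257.5] size [53.3 25.5] long axis deg 51.7 bbox [278. 368. 312. 388.]
bar1 0.65 ztop 30.7 c [457.7 213.2] size [53.7 26.5] long axis deg 86.1 bbox [356. 196. 377. 219.]
bar1 0.61 ztop 25.5 c [ 737.6 -207.4] size [54.2 23.9] long axis deg 68.1 bbox [339. 372. 370. 401.]
bar1 0.53 ztop 30.3 c [483.5 321.9] size [51.1 21.7] long axis deg 74.8 bbox [388. 178. 412. 197.]
61.875
```

View pics/w9.png

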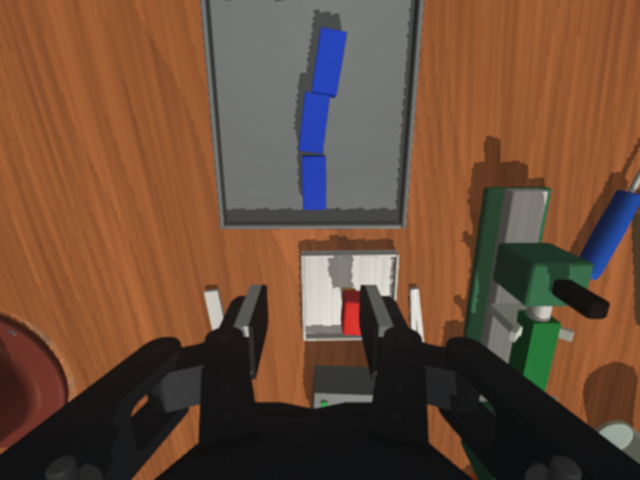

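View pics/t9.png

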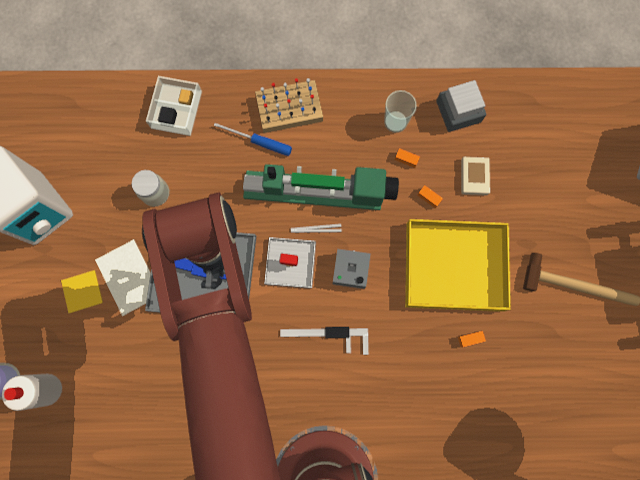

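The three bars lie flat in the tray at (314,182), (315,122) and (330,62). The bin is empty, the plug is in the dish, and the blank is between the centres. The third bar sits a little aside but is not stacked, so I am handing in.

```bash
python3 -c "
from h import *
print(job.finish_job())"
```

```text
the job is handed in; nothing more can be done
None
```

I handed the job in at about 62 s of the 210 s: the plug is in the dish, the blank is between the centres with the tailstock home, and all three blue bars lie flat in the tray; the hand-in call returned no verdict.

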